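Make up a potting kit and a sowing kit

TASK

Make up two planting kits from the things on the patio table. Potting kit: stand the small clay pot upright in the middle of the round saucer and let go of it, then stand the tall thin clip-lid jar upright inside the pot. Sowing kit, before or after: stand the short wide clip-lid jar upright inside the ring in the wooden tray and lay the dibber flat in the tray's long empty bay; set everything down without dropping it, and leave the trowel, planter and seed bin where they are.

Things in the scene. Friction and masses are not known exactly. Their poses are not given: they have to be found in the camera images.
- pot_mid (a point): Small open terracotta pot, loose, about 110 g. Round, 42 mm high, outer diameter 58 mm at the foot, 66 mm over its rim band (the top 18 mm), which is the place to grip it from outside; inside 51 mm wide at the floor, 59 mm at the mouth, floor 5 mm thick. The point is its centre, 21 mm above its underside; z is up along its axis.
- tall_jar_mid (a point): Tall thin glass jar, shut with a white lid and wire clip, loose, about 90 g. Straight round, 34 mm diameter, 82 mm high. The point is its centre, 41 mm above its underside; z up along its axis. Inside the pot on the saucer its underside is 11 mm and the pot's mouth 48 mm above the table, so hold it in its upper 25 mm or so.
- short_jar_mid (a point): Short wide glass jar, closed with a white lid and thin wire clip, loose, about 140 g. Straight round, 48 mm in diameter, 60 mm high. The point is its centre, 30 mm above its underside; z is up along its axis.
- dibber_mid (a point): Wooden dibber (planting stick), loose, about 60 g, lying on the table, 160 mm long. x runs along it: from the blunt end at x = -80 to +20 mm it is a handle of 22 mm square section with rounded edges, from there to +80 mm a taper to a point. The point is at half its length, on its axis, 11 mm above its underside; it balances at about x = -20 mm.
- saucer: Round shallow terracotta saucer, fixed, empty. Outer diameter 170 mm at the rim, rim 18 mm high, flat inner floor about 130 mm wide and 6 mm above the table. Origin: centre of its underside, on the table.
- tray: Fixed wooden tray, 200 (x) by 190 mm (y), floor 5 mm above table; rim and a strip along x through the middle 12 mm high, 6 thick. +y side: long empty bay, 188 (x) by 86 mm (y), centre (0, +46) mm, for the dibber along x, point either way. -y side: raised dark ring, inside diameter 72 mm, outside 82, top 13 mm above table, centre (0, -46) mm, for the short jar. Origin: centre of underside.
- planter: Bystander: turquoise ceramic planter with a succulent, loose, 700 g, about 96 mm wide and 125 mm high. Origin: centre of its underside.
- seed_bin: Bystander: grey plastic seed bin with its flap shut, loose, 1.2 kg, 124 mm (x) by 164 mm (y), 92 mm high. Origin: centre of its underside.
- trowel: Bystander: small steel trowel with a dark wooden handle, loose, lying on the table, along its x from -110 mm (handle end) to +115 mm (tip), 54 mm wide, 24 mm high. Origin: on the table under the joint of handle and neck.
Mind the look-alikes: they are no part of the job. What is shaped like the part that bears dibber_mid but turquoise is not meant.

How it is judged (in metres and radians):
On the way, in this order (a step that is already met when the one before it is completed fails the run):
1. the pot stands upright in the middle of the saucer and is let go (horizontal distance between pot_mid and saucer below 0.015 m and angle between pot_mid's own z axis and vertical below 0.12 rad and z of pot_mid in the frame of saucer between 0.02 and 0.032 m and linear speed of pot below 0.02 m/s and contact force between the fingers and pot below 0.2 N), for 0.2 s.
2. the tall jar stands upright inside the pot and is let go (horizontal distance between tall_jar_mid and pot_mid below 0.012 m and angle between tall_jar_mid's own z axis and vertical below 0.15 rad and z of tall_jar_mid in the frame of saucer between 0.044 and 0.058 m and linear speed of tall_jar below 0.02 m/s and contact force between the fingers and tall_jar below 0.2 N), for 0.2 s.
At the end, for the whole second after the job is handed in: Pot upright on the saucer's floor, within 15 mm of its centre; tall jar upright on the pot's floor; short jar upright on the tray's floor inside the ring (14 mm); dibber flat in the long bay, its middle within 30 mm of the bay's lengthwise and within 0.4 rad; all released and at rest (all of step 1 and all of step 2 and x of short_jar_mid in the frame of tray between -0.014 and 0.014 m and y of short_jar_mid in the frame of tray between -0.06 and -0.032 m and z of short_jar_mid in the frame of tray between 0.03 and 0.039 m and angle between short_jar_mid's own z axis and vertical below 0.12 rad and linear speed of each of short_jar, dibber below 0.02 m/s and x of dibber_mid in the frame of tray between -0.03 and 0.03 m and y of dibber_mid in the frame of tray between 0.01 and 0.08 m and z of dibber_mid in the frame of tray between 0.01 and 0.021 m and angle between the x axis of dibber_mid and the x axis of tray, either way round below 0.4 rad and contact force between the fingers and short_jar below 0.2 N and contact force between the fingers and dibber below 0.2 N); the robot touches nothing.
It fails at once if the trowel, planter or seed bin is shifted by more than 20 mm (distance of any of trowel, planter, seed_bin from where it was at the start of the episode above 0.02 m).
It fails at once if the pot, a jar or the dibber is dropped (falls free by more than about 25 mm) or flung ((linear speed of pot above 0.7 m/s and contact force between the fingers and pot below 0.1 N) or (linear speed of tall_jar above 0.7 m/s and contact force between the fingers and tall_jar below 0.1 N) or (linear speed of short_jar above 0.7 m/s and contact force between the fingers and short_jar below 0.1 N) or (linear speed of dibber above 0.7 m/s and contact force between the fingers and dibber below 0.1 N)).
It also fails if it takes over 109 s, if anything falls off the work surface, if the arm or the gripper's body presses on something with over 40 N, if the wrist force passes 120 N, or if a joint passes its speed limit or range.

ROBOT

A 6-joint arm with a two-finger parallel gripper is mounted at the origin on the work surface. World frame = base frame: x ahead of the robot, y to its left, z up, the work surface at z = 0. Lengths are in mm, angles in rad, forces in N, time in s.
With the tool pointing down it reaches from about 400 to 925 mm from the base axis. Payload 12.5 kg.
Tool frame: the origin (TCP) lies at the centre of the arm's flange, where the gripper is bolted on; the fingertips stand 190 mm ahead of it and the grasp point (between the pads) lies 171 mm ahead of it; z points along the fingers, y is the direction in which the jaws open and shut (so a half turn about z gives the same grasp; the last joint's range is limited). The gripper opens to 95 mm and grips with 3 to 60 N. Pads are 20 mm wide; open, the fingers measure 119 mm over their backs; the gripper's body (75 mm by 180 mm) begins 59 mm behind the grasp point.
Start: joints at [-1.262, 0.491, 1.559, -0, 1.092, -0.106], TCP at [251.898, -571.99, 404.761] pointing down, gripper open.
Joint ranges: [-3.1, 3.1], [-0.84, 2.19], [0.05, 2.79], [-1.13, 4.28], [0.06, 2.93], [-2.69, 2.69]. Speed limits (rad/s): [2.22, 2.22, 2.79, 3.14, 3.14, 3.14].

INTERFACE

Orientations are given as [roll, pitch, yaw] about the fixed x, y, z axes, in that order (R = Rz(yaw) Ry(pitch) Rx(roll)).
In Python, from cell import env gives the robot as it stands.
- The arm moves only by the shell command python3 -m pendant 'ROWS'. ROWS is JSON, a list of rows, each an object of numbers: "x", "y", "z": the shift along the tool's x, y, z in units of 150 mm (1.0 is 150 mm); "rx", "ry", "rz": the turn, a rotation vector about the tool's x, y, z in units of 45 degrees (1.0 is 45 degrees); "jaw": the opening, from 0 (shut) to 1 (fully open). In form: [{"x": .., "y": .., "z": .., "rx": .., "ry": .., "rz": .., "jaw": ..}, ...]. A call has 1 to 10 rows; each row is the pose to reach, as a shift and turn from the pose commanded when the call began, along the tool's axes at that moment; what a row does not reach only later rows make up. A row lasts 1/8 s, in which the tool goes at most 62.5 mm and 10.7 degrees, less where a joint would pass 70% of its speed; a pose out of reach is approached as far as the arm can. A call with a number of a shift or a turn outside -1 to 1 is refused whole. A call with a gripper value outside its range is refused whole. The fingers move at their own pace and stop on an object; the grip force is fixed at half the most. Time passes only in rows, so rows that repeat a pose let the fingers close. It gives the time, the measured TCP pose, the force and the opening at its end, in the units of the state.
- env.state(): the state, without advancing time (a new reading comes with each control period).
- env.read_camera(name): name is "scene" or "top" or "wrist"; returns a dict with "img" (384x512x3 uint8, red, green, blue), "fx", "fy", "cx", "cy" (pixels), "rvec" (rotation vector, rad) and "tvec" (3), from world to camera coordinates, as OpenCV has them. Camera axes: x right, y down, z forward; pixel columns grow to the right and rows downward; lengths in mm; the calibration is good to about 2 mm. A picture is of the moment at which its call begins. There is no depth.
- env.job_done(): hands the job in, once; it reports no verdict.
The state is a dict: "t": time; "joints": joint angles; "qvel": joint speeds; "tau": joint torques, N m; "eef_pos": TCP position; "tcp_rot": TCP orientation; "ft_force": force on the tool from outside, world axes, zero at the start; "moment": the same for the moment, N m; "opening": opening from 0.0 (shut) to 1.0 (fully open).
Only numpy, scipy, OpenCV 4.12 (cv2) and the standard library are available. Lean on these libraries where they do the work, as an engineer would, in place of code of your own. Each camera call takes 0.05 s, during which the arm holds its last target.

## Working session

There is one attempt and no reset: what is moved stays moved. The work goes in short steps, Python scripts to look and compute and a shell command to move; the robot and the scene stay as the last step left them, time stands still between calls to the robot, and variables do not carry over. Pictures are saved under pics/ and viewed, and the job is handed in when it is done.

```bash
ls; mkdir -p pics
python3 - <<'E'
from cell import env
import cv2,numpy as np
s=env.state();print(s)
for n in("scene","top","wrist"):
    c=env.read_camera(n);cv2.imwrite(f"pics/{n}0.png",c["img"][:,:,::-1])
    print(n,c["fx"],c["fy"],c["cx"],c["cy"],c["rvec"],c["tvec"])
E
```

```text
pics
{'t': 0.0, 'joints': array([-1.26159198e+00,  4.91556049e-01,  1.55948258e+00,  3.15475756e-06,
        1.09167674e+00, -1.05580207e-01]), 'qvel': array([-0.00094038, -0.00060343, -0.001568  ,  0.00052697, -0.00010693,
        0.00148113]), 'tau': array([ 3.62259918e-03, -6.12631202e+01, -2.58180732e+01,  6.92927046e-02,
        4.83203516e-02, -8.61619469e-05]), 'eef_pos': array([ 251.88994513, -571.94748448,  404.15239717]), 'tcp_rot': array([-3.14047648e+00, -1.21099002e-04,  4.14783031e-01]), 'ft_force': array([ 0.44461413, -0.05135725,  0.13002567]), 'moment': array([ 0.01493801,  0.00591969, -0.00119516]), 'opening': 0.9994549058452822}
scene 422.16876826980825 422.16876826980825 261.95447380883974 186.61320665205096 [ 0.96077491  2.55716211 -0.92004326] [ 513.64300018 -223.80215831 1445.74522326]
top 356.7615284312363 356.7615284312363 256.8826306731483 191.7691791380816 [ 2.13734658 -2.16899234  0.11164251] [ -80.44403934  622.22895932 1106.06395207]
wrist 317.59422156064693 317.59422156064693 254.96859720564055 186.86932152077375 [-2.43551169  1.58997019  0.21712312] [-624.49603827  -30.78587905  390.44600338]
```

View pics/top0.png

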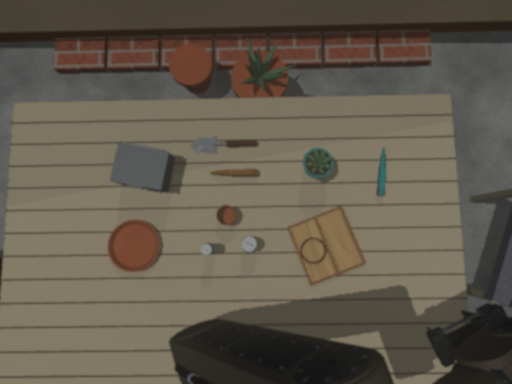

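View pics/scene0.png

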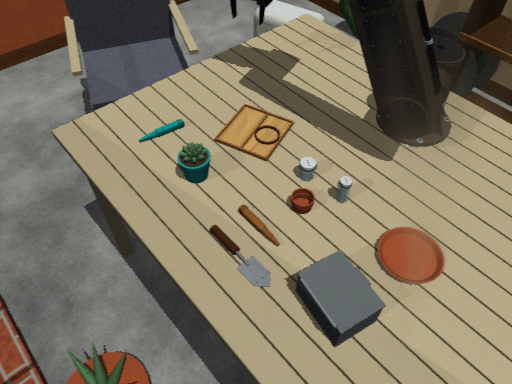

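View pics/wrist0.png

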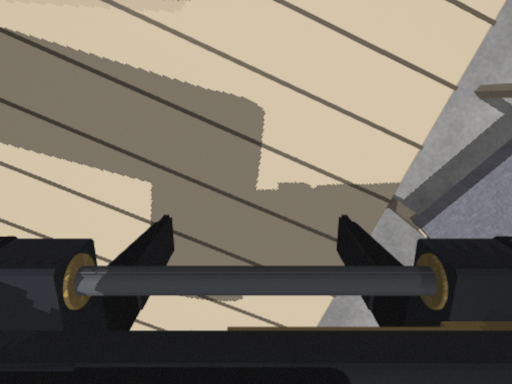

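The top view shows the saucer (134,245), pot (228,215), tall jar (207,249), short jar (249,244), wooden dibber (234,173), tray (326,245) and trowel (225,144). The turquoise stick at (381,173) is the decoy. Next I measure with masks.

```bash
cat > h.py <<'E'
import cv2,numpy as np
from cell import env
def cam(n): return env.read_camera(n)
def pose(c):
    R=cv2.Rodrigues(np.array(c["rvec"],float))[0]; return R,np.array(c["tvec"],float)
def ray(c,uv):
    R,t=pose(c); d=R.T@np.array([(uv[0]-c["cx"])/c["fx"],(uv[1]-c["cy"])/c["fy"],1.]); return -R.T@t,d
def onplane(c,uv,z):
    o,d=ray(c,uv); return (o+d*(z-o[2])/d[2])[:2]
def proj(c,p):
    R,t=pose(c); q=R@np.array(p,float)+t; return np.array([c["fx"]*q[0]/q[2]+c["cx"],c["fy"]*q[1]/q[2]+c["cy"]])
def save(c,name,box=None,k=1,gain=1):
    im=c["img"][:,:,::-1]
    if box: im=im[box[1]:box[3],box[0]:box[2]]
    im=np.clip(im.astype(float)*gain,0,255).astype(np.uint8)
    cv2.imwrite("pics/"+name,cv2.resize(im,None,fx=k,fy=k,interpolation=cv2.INTER_CUBIC))
E
python3 - <<'E'
from h import *
c=cam("top"); save(c,"topA.png",(100,120,300,280),4,1.6); save(c,"topB.png",(280,190,380,300),5,1.6)
s=cam("scene"); save(s,"scA.png",(210,90,450,290),3.3,1.4)
print(-pose(c)[0].T@pose(c)[1],-pose(s)[0].T@pose(s)[1])
E
```

```text
[ 485.7353886  -105.67488509 1170.43220149] [1127.23870041  470.97870009  954.78152718]
```

View pics/topA.png

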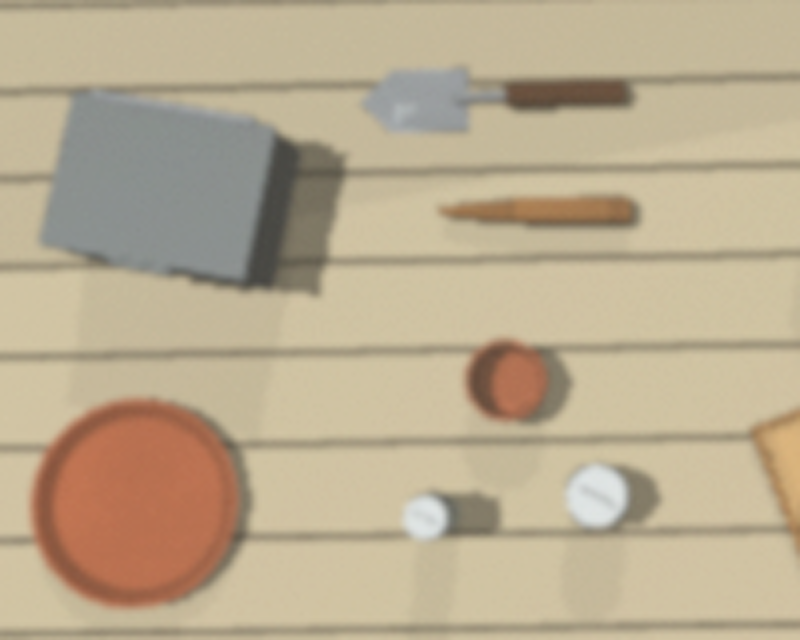

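View pics/topB.png

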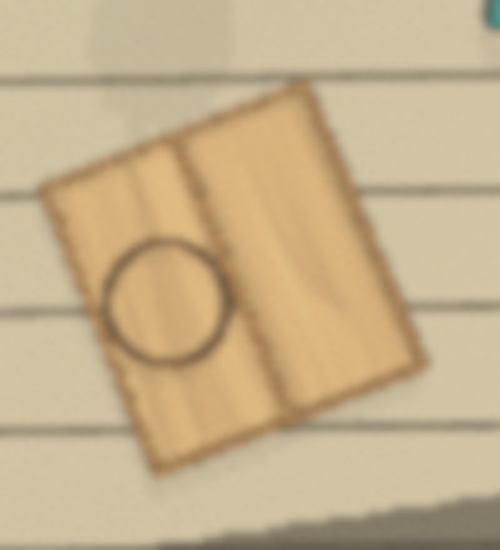

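View pics/scA.png

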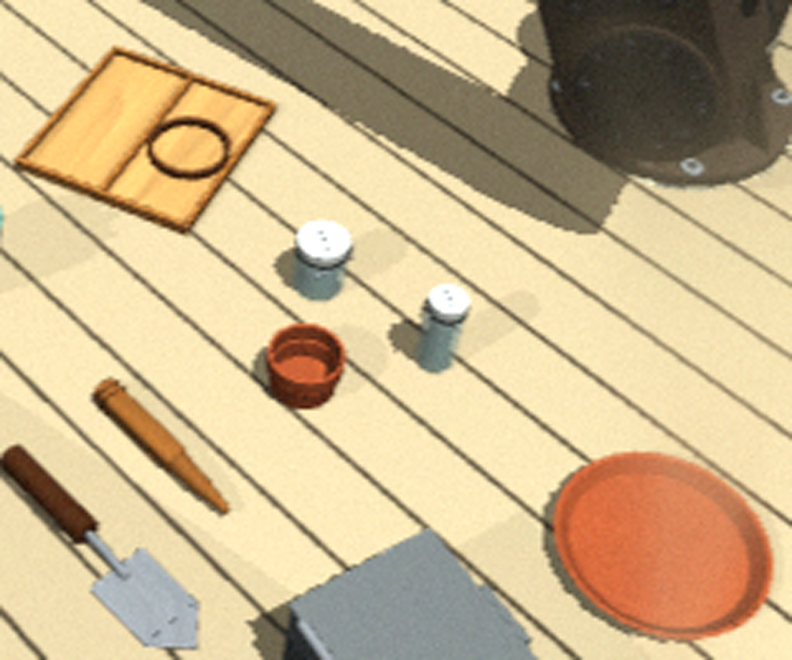

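```bash
cat > m.py <<'E'
from h import *
def blob(c,mask,box):
    m=np.zeros(mask.shape,np.uint8); m[box[1]:box[3],box[0]:box[2]]=mask[box[1]:box[3],box[0]:box[2]]*255
    k=6; m=cv2.resize(m,None,fx=k,fy=k,interpolation=cv2.INTER_LINEAR); m=((cv2.GaussianBlur(m,(9,9),0)>127)*255).astype(np.uint8)
    cs=cv2.findContours(m,cv2.RETR_EXTERNAL,cv2.CHAIN_APPROX_NONE)[0]; ct=max(cs,key=cv2.contourArea)
    return (ct[:,0].astype(float)+.5)/k-.5
def circ(c,ct,z):
    P=np.array([onplane(c,p,z) for p in ct],np.float32)
    (e,ax,_)=cv2.fitEllipse(P); return np.round(e,1),np.round(ax,1)
E
python3 - <<'E'
from m import *
c=cam("top"); h=cv2.cvtColor(c["img"],cv2.COLOR_RGB2HSV); H,S,V=[h[:,:,i].astype(int) for i in range(3)]
white=(S<40)&(V>135); red=((H<12)|(H>170))&(S>110)
print("short",circ(c,blob(c,white,(238,232,262,255)),60))
print("tall",circ(c,blob(c,white,(197,240,216,258)),82))
print("pot",circ(c,blob(c,red,(212,200,242,230)),42))
print("saucer",circ(c,blob(c,red,(100,212,168,280)),18))
wood=(S>95)&(H>=8)&(H<22)
ct=blob(c,wood,(285,200,368,288)); P=np.array([onplane(c,p,12) for p in ct],np.float32); r=cv2.minAreaRect(P);print("tray",r,cv2.boxPoints(r))
ct=blob(c,wood,(206,162,266,185)); P=np.array([onplane(c,p,11) for p in ct],np.float32); r=cv2.minAreaRect(P);print("dib",r,cv2.boxPoints(r))
# ring
dark=(V<110)&(S>60); m=np.zeros(V.shape); 
R,t=pose(c); print("ring guess",onplane(c,(313,250.5),13), onplane(c,(246,173),11))
for n,p in dict(trowel=(240,143),planter=(318,163),tip=(192,145)).items(): print(n,onplane(c,p,15 if n!='planter' else 70))
print("bin top", [onplane(c,p,92).round() for p in((118,143),(168,150),(161,190),(110,181))])
E
```

```text
short (array([457.7, -61.2]), array([34.3, 41.7]))
tall (array([443.7,  67.9]), array([24.6, 26.7]))
pot (array([547.5,   1.5]), array([45., 58.]))
saucer (array([456.6, 310.1]), array([162.8, 164.8]))
tray ((448.81683349609375, -308.29925537109375), (200.40309143066406, 191.52130126953125), 21.250463485717773) [[ 320.7205  -255.36746]
 [ 390.1365  -433.86624]
 [ 576.9132  -361.23105]
 [ 507.49716 -182.73227]]
dib ((689.1665649414062, -14.817665100097656), (154.11415100097656, 19.499048233032227), 89.04615020751953) [[678.1356  -91.70176]
 [697.63196 -92.02636]
 [700.1975   62.06643]
 [680.7012   62.39103]]
ring guess [ 431.88098489 -266.05241738] [686.8363672  -54.21495658]
trowel [787.35496533 -35.49638956]
planter [ 704.58600322 -282.49053561]
tip [783.40402283 124.20196722]
bin top [array([774., 340.]), array([749., 183.]), array([624., 203.]), array([655., 361.])]
```

Run:
```python
from m import *
c=cam("top"); s=cam("scene")
def hsv(c):
    h=cv2.cvtColor(c["img"],cv2.COLOR_RGB2HSV); return [h[:,:,i].astype(int) for i in range(3)]
H,S,V=hsv(c)
print("lid rows S",S[244,236:264],"V",V[244,236:264]); print("pot S",S[215,212:246],"H",H[215,212:246])
red=((H<13)|(H>165))&(S>85)
for th in(45,60):
  print("short",circ(c,blob(c,(S<th)&(V>90),(238,232,262,255)),60),"tall",circ(c,blob(c,(S<th)&(V>90),(197,240,216,258)),82))
print("pot",circ(c,blob(c,red,(212,200,242,230)),42))
H,S,V=hsv(s); 
for th in (40,60):
  w=(S<th)&(V>170)
  print("scene lids",circ(s,blob(s,w,(295,152,320,172)),60),circ(s,blob(s,w,(335,172,355,188)),82))
red=((H<13)|(H>165))&(S>110)
print("scene saucer",circ(s,blob(s,red,(370,220,450,290)),18))
```

```text
lid rows S [55 55 53 55 45 24  6  5  5  5  6  6  4  6  6  6  6  6  5  6  5 23 50 55
 52 55 55 55] V [130 130 129 130 129 130 135 141 142 141 139 137 132 129 127 129 134 139
 141 134 112  88  81  83  83  83  83  84]
pot S [ 55  55  57  68  83 100 105  98 101 109 119 128 132 134 137 137 133 134
 132 134 133 136 133 127 109  79  57  53  54  52  54  56  55  55] H [21 20 21 18 14 12 12 11 11 12 11 10  9  9 10 10  9  9  9 10  9  9 10  9
 11 15 22 19 23 21 23 20 22 21]
short (array([457.7, -62. ]), array([50.3, 54.4])) tall (array([444.1,  67. ]), array([36.6, 40.2]))
short (array([460.3, -62.5]), array([80.1, 83.8])) tall (array([445.3,  67.7]), array([62.1, 65. ]))
pot (array([548.8,   7.5]), array([61.6, 63.6]))
scene lids (array([453.6, -62.9]), array([45.3, 46.4])) (array([439.9,  66.2]), array([32. , 32.9]))
scene lids (array([452.6, -63.4]), array([47.2, 48. ])) (array([438.9,  66.4]), array([33.1, 34.7]))
scene saucer (array([453.5, 311.6]), array([167.3, 168.6]))
```

```bash
python3 -m pendant '[{"x":1,"y":-1,"z":0.2,"rz":0.53,"jaw":1},{"x":1,"y":-1,"z":0.2,"rz":0.53,"jaw":1},{"x":1,"y":-1,"z":0.2,"rz":0.53,"jaw":1},{"x":1,"y":-1,"z":0.2,"rz":0.53,"jaw":1},{"x":1,"y":-1,"z":0.2,"rz":0.53,"jaw":1}]'
```

```text
invalid input
```

```bash
python3 -m pendant '[{"x":1.0,"y":-1.0,"z":0.2,"rx":0.0,"ry":0.0,"rz":0.53,"jaw":1.0},{"x":1.0,"y":-1.0,"z":0.2,"rx":0.0,"ry":0.0,"rz":0.53,"jaw":1.0},{"x":1.0,"y":-1.0,"z":0.2,"rx":0.0,"ry":0.0,"rz":0.53,"jaw":1.0},{"x":1.0,"y":-1.0,"z":0.2,"rx":0.0,"ry":0.0,"rz":0.53,"jaw":1.0},{"x":1.0,"y":-1.0,"z":0.2,"rx":0.0,"ry":0.0,"rz":0.53,"jaw":1.0}]'
```

```text
t: 1.02
eef_pos: [329.3, -373.0, 375.0]
tcp_rot: [3.142, 0.0, 0.001]
ft_force: [-0.8, -0.8, 0.4]
opening: 0.997
```

```bash
python3 -m pendant '[{"x":0.7,"y":-1.0,"z":0.0,"rx":0.0,"ry":0.0,"rz":0.0,"jaw":1.0},{"x":0.7,"y":-1.0,"z":0.0,"rx":0.0,"ry":0.0,"rz":0.0,"jaw":1.0},{"x":0.7,"y":-1.0,"z":0.0,"rx":0.0,"ry":0.0,"rz":0.0,"jaw":1.0}]'
python3 -m pendant '[{"x":0.2,"y":-1.0,"z":0.0,"rx":0.0,"ry":0.0,"rz":0.0,"jaw":1.0},{"x":0.2,"y":-1.0,"z":0.0,"rx":0.0,"ry":0.0,"rz":0.0,"jaw":1.0},{"x":0.2,"y":-1.0,"z":0.0,"rx":0.0,"ry":0.0,"rz":0.0,"jaw":1.0},{"x":0.2,"y":-1.0,"z":0.0,"rx":0.0,"ry":0.0,"rz":0.0,"jaw":1.0}]'
python3 - <<'E'
from h import *
c=cam("wrist"); save(c,"w1.png"); print(env.state()["eef_pos"],c["rvec"],c["tvec"])
E
```

```text
t: 1.4
eef_pos: [434.9, -224.1, 375.0]
tcp_rot: [3.141, -0.001, -0.003]
ft_force: [-0.0, -0.9, -0.1]
opening: 0.999
t: 1.9
eef_pos: [464.8, -74.0, 374.9]
tcp_rot: [3.141, -0.001, 0.001]
ft_force: [0.6, -0.2, -1.0]
opening: 1.0
[464.66391895 -74.91021843 374.85754211] [-2.07737128  2.07762622  0.28105924] [-74.49989834 425.06630357 485.03104807]
```

View pics/w1.png

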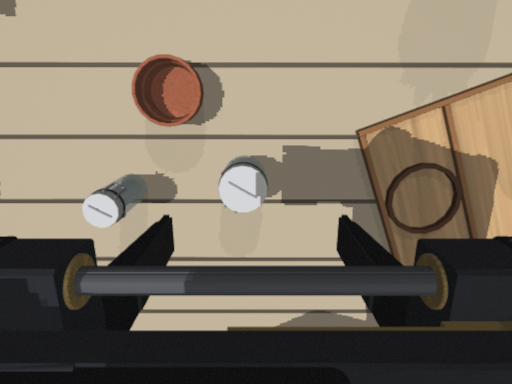

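The wrist view shows the pot rim at (168,90), the tall lid at (104,208), the short lid at (241,188) and the ring at (424,198). I use it for a second measurement.

Run:
```python
from m import *
c=cam("wrist"); h=cv2.cvtColor(c["img"],cv2.COLOR_RGB2HSV); H,S,V=[h[:,:,i].astype(int) for i in range(3)]
red=((H<13)|(H>165))&(S>100); w=(S<25)&(V>150)
for n,m,b,z in(("pot",red,(125,45,210,135),42),("short",w,(212,158,272,216),60),("tall",w,(78,182,130,230),82)): print(n,circ(c,blob(c,m,b),z))
# ring: bounding ellipse by edge points, by eye
print("ring",[onplane(c,p,13).round(1) for p in((385,199),(461,195),(425,163),(422,234))])
```

```text
pot (array([546.2,   8.5]), array([64.3, 66.9]))
short (array([455.1, -60.3]), array([41.8, 48. ]))
tall (array([441.2,  66.6]), array([32.6, 32.7]))
ring [array([ 429.9, -222.1]), array([ 434.5, -307. ]), array([ 471.1, -261.4]), array([ 387.2, -269.7])]
```

```bash
python3 -m pendant '[{"x":0.545,"y":-0.55,"z":0.0,"rx":0.0,"ry":0.0,"rz":0.0,"jaw":1.0},{"x":0.545,"y":-0.55,"z":0.0,"rx":0.0,"ry":0.0,"rz":0.0,"jaw":1.0},{"x":0.545,"y":-0.55,"z":0.8,"rx":0.0,"ry":0.0,"rz":0.0,"jaw":1.0},{"x":0.545,"y":-0.55,"z":0.8,"rx":0.0,"ry":0.0,"rz":0.0,"jaw":1.0},{"x":0.545,"y":-0.55,"z":0.8,"rx":0.0,"ry":0.0,"rz":0.0,"jaw":1.0}]'
python3 - <<'E'
from h import *
c=cam("wrist"); save(c,"w2.png"); print(env.state()["eef_pos"])
E
```

```text
t: 2.62
eef_pos: [545.8, 6.3, 251.7]
tcp_rot: [-3.141, 0.007, -0.003]
ft_force: [0.7, 0.4, 1.1]
opening: 1.001
[546.43644809   6.44467428 254.27340695]
```

View pics/w2.png

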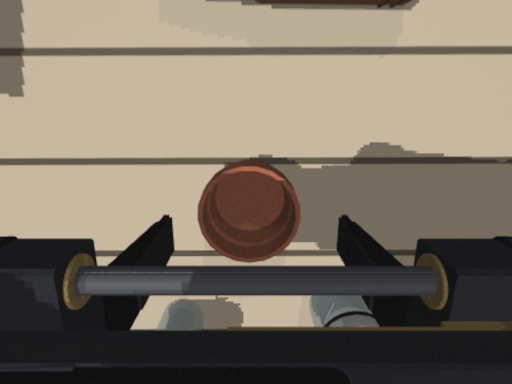

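```bash
python3 -m pendant '[{"x":0.0,"y":-0.01,"z":0.2,"rx":0.0,"ry":0.0,"rz":0.0,"jaw":1.0},{"x":0.0,"y":-0.01,"z":0.35,"rx":0.0,"ry":0.0,"rz":0.0,"jaw":1.0},{"x":0.0,"y":-0.01,"z":0.35,"rx":0.0,"ry":0.0,"rz":0.0,"jaw":1.0},{"x":0.0,"y":-0.01,"z":0.35,"rx":0.0,"ry":0.0,"rz":0.0,"jaw":0.75},{"x":0.0,"y":-0.01,"z":0.35,"rx":0.0,"ry":0.0,"rz":0.0,"jaw":0.7},{"x":0.0,"y":-0.01,"z":0.35,"rx":0.0,"ry":0.0,"rz":0.0,"jaw":0.6},{"x":0.0,"y":-0.01,"z":0.35,"rx":0.0,"ry":0.0,"rz":0.0,"jaw":0.6},{"x":0.0,"y":-0.01,"z":0.35,"rx":0.0,"ry":0.0,"rz":0.0,"jaw":0.6}]'
```

```text
t: 3.68
eef_pos: [546.2, 9.4, 202.8]
tcp_rot: [3.141, -0.001, -0.001]
ft_force: [-0.7, -0.4, 6.9]
opening: 0.687
```

```bash
python3 -m pendant '[{"x":0.0,"y":0.0,"z":-0.1,"rx":0.0,"ry":0.0,"rz":0.0,"jaw":0.5},{"x":0.0,"y":0.0,"z":-0.4,"rx":0.0,"ry":0.0,"rz":0.0,"jaw":0.5},{"x":0.0,"y":0.0,"z":-0.8,"rx":0.0,"ry":0.0,"rz":0.0,"jaw":0.5},{"x":0.0,"y":0.0,"z":-0.8,"rx":0.0,"ry":0.0,"rz":0.0,"jaw":0.5},{"x":0.0,"y":0.0,"z":-0.8,"rx":0.0,"ry":0.0,"rz":0.0,"jaw":0.5}]'
python3 - <<'E'
from h import *
c=cam("wrist"); save(c,"w3.png"); print(env.state()["eef_pos"],env.state()["opening"])
s=cam("scene"); save(s,"s3.png",(210,70,450,290),3,1.2)
E
```

```text
t: 4.3
eef_pos: [545.6, 9.5, 322.2]
tcp_rot: [3.142, 0.0, -0.001]
ft_force: [0.2, 0.4, -2.9]
opening: 0.689
[545.66188161   9.44403489 321.47621774] 0.6903230604423062
```

View pics/w3.png

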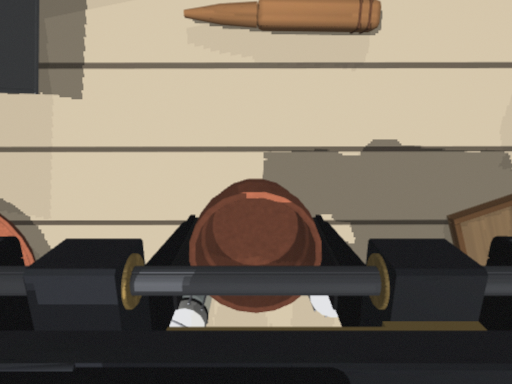

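View pics/s3.png

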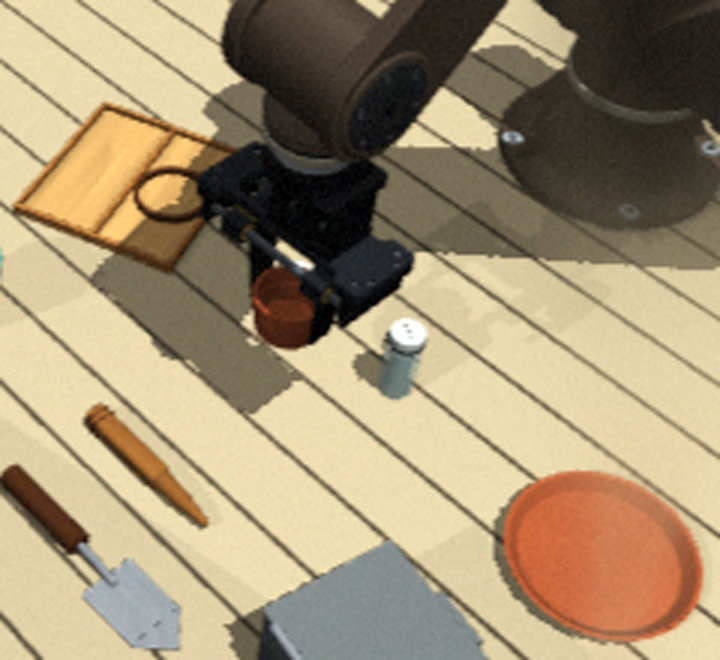

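```bash
python3 -m pendant '[{"x":-0.1,"y":-0.3,"z":0.0,"rx":0.0,"ry":0.0,"rz":0.0,"jaw":0.5},{"x":-0.2,"y":-0.65,"z":0.0,"rx":0.0,"ry":0.0,"rz":0.0,"jaw":0.5},{"x":-0.3,"y":-1.0,"z":0.0,"rx":0.0,"ry":0.0,"rz":0.0,"jaw":0.5},{"x":-0.3,"y":-1.0,"z":0.0,"rx":0.0,"ry":0.0,"rz":0.0,"jaw":0.5}]'
python3 -m pendant '[{"x":-0.1,"y":-0.3,"z":0.0,"rx":0.0,"ry":0.0,"rz":0.0,"jaw":0.5},{"x":-0.2,"y":-0.65,"z":0.0,"rx":0.0,"ry":0.0,"rz":0.0,"jaw":0.5},{"x":-0.3,"y":-1.0,"z":0.0,"rx":0.0,"ry":0.0,"rz":0.0,"jaw":0.5},{"x":-0.3,"y":-1.0,"z":0.0,"rx":0.0,"ry":0.0,"rz":0.0,"jaw":0.5},{"x":-0.3,"y":-1.0,"z":0.0,"rx":0.0,"ry":0.0,"rz":0.0,"jaw":0.5}]'
python3 - <<'E'
from h import *
c=cam("wrist"); save(c,"w4.png"); e=env.state()["eef_pos"]; print(e, proj(c,[e[0],e[1],e[2]-160]))
print([onplane(c,p,e[2]-160).round(1) for p in ((257,180),(257,311),(190,245),(322,245))])
E
```

```text
t: 4.9
eef_pos: [500.1, 162.2, 320.9]
tcp_rot: [3.141, 0.003, 0.003]
ft_force: [-0.3, -0.4, -2.2]
opening: 0.69
t: 5.52
eef_pos: [456.8, 309.0, 321.3]
tcp_rot: [3.141, 0.001, -0.001]
ft_force: [-0.1, -0.9, -1.4]
opening: 0.69
[456.96364113 308.5262113  321.49189912] [254.48453232 256.32056866]
[array([495.1, 307.3]), array([426.1, 307.3]), array([463. , 339.4]), array([462.9, 276.1])]
```

View pics/w4.png

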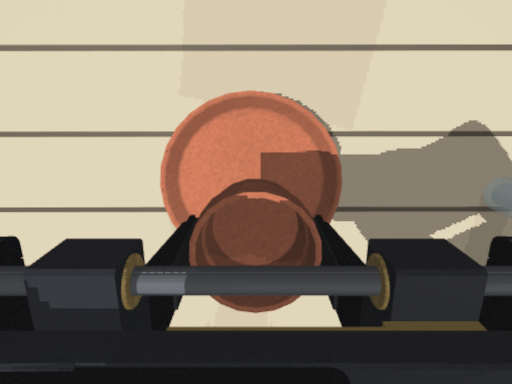

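Run:
```python
from h import *
c=cam("wrist"); print([onplane(c,p,18).round(1) for p in ((251,91.5),(161,177),(342,177))])
```

```text
[array([536.7, 310.9]), array([461.9, 393.9]), array([461.3, 228. ])]
```

```bash
python3 -m pendant '[{"x":-0.04,"y":-0.016,"z":0.25,"rx":0.0,"ry":0.0,"rz":0.0,"jaw":0.5},{"x":-0.04,"y":-0.016,"z":0.5,"rx":0.0,"ry":0.0,"rz":0.0,"jaw":0.5},{"x":-0.04,"y":-0.016,"z":0.65,"rx":0.0,"ry":0.0,"rz":0.0,"jaw":0.5},{"x":-0.04,"y":-0.016,"z":0.71,"rx":0.0,"ry":0.0,"rz":0.0,"jaw":0.5},{"x":-0.04,"y":-0.016,"z":0.74,"rx":0.0,"ry":0.0,"rz":0.0,"jaw":0.5},{"x":-0.04,"y":-0.016,"z":0.74,"rx":0.0,"ry":0.0,"rz":0.0,"jaw":0.5}]'
```

```text
t: 6.38
eef_pos: [450.8, 311.7, 211.7]
tcp_rot: [-3.141, -0.001, -0.002]
ft_force: [-0.4, 0.9, -1.4]
opening: 0.689
```

```bash
python3 -m pendant '[{"x":0.0,"y":0.0,"z":0.01,"rx":0.0,"ry":0.0,"rz":0.0,"jaw":0.5},{"x":0.0,"y":0.0,"z":0.017,"rx":0.0,"ry":0.0,"rz":0.0,"jaw":0.5},{"x":0.0,"y":0.0,"z":0.017,"rx":0.0,"ry":0.0,"rz":0.0,"jaw":0.5}]'
```

```text
t: 6.75
eef_pos: [450.5, 312.0, 208.9]
tcp_rot: [-3.141, -0.0, -0.001]
ft_force: [-0.2, -1.1, -0.2]
opening: 0.686
```

```bash
python3 -c "
from cell import env;s=env.state();print(s['eef_pos'],s['ft_force'])"
```

```text
[450.51400131 311.98018691 208.86316118] [-0.16355745 -1.05455704 -0.15549821]
```

```bash
python3 -m pendant '[{"x":0.0,"y":0.0,"z":0.004,"rx":0.0,"ry":0.0,"rz":0.0,"jaw":0.6},{"x":0.0,"y":0.0,"z":0.004,"rx":0.0,"ry":0.0,"rz":0.0,"jaw":0.72},{"x":0.0,"y":0.0,"z":0.004,"rx":0.0,"ry":0.0,"rz":0.0,"jaw":0.85},{"x":0.0,"y":0.0,"z":0.004,"rx":0.0,"ry":0.0,"rz":0.0,"jaw":0.9},{"x":0.0,"y":0.0,"z":0.004,"rx":0.0,"ry":0.0,"rz":0.0,"jaw":0.9},{"x":0.0,"y":0.0,"z":-0.3,"rx":0.0,"ry":0.0,"rz":0.0,"jaw":0.9},{"x":0.0,"y":0.0,"z":-0.6,"rx":0.0,"ry":0.0,"rz":0.0,"jaw":1.0},{"x":0.0,"y":0.0,"z":-0.95,"rx":0.0,"ry":0.0,"rz":0.0,"jaw":1.0},{"x":0.0,"y":0.0,"z":-0.95,"rx":0.0,"ry":0.0,"rz":0.0,"jaw":1.0}]'
python3 - <<'E'
from m import *
c=cam("wrist"); save(c,"w5.png"); print(env.state()["eef_pos"])
E
```

```text
t: 7.88
eef_pos: [450.6, 312.1, 354.6]
tcp_rot: [-3.139, -0.006, -0.001]
ft_force: [0.7, 0.3, -0.6]
opening: 0.999
[450.35023423 311.92156534 352.43659074]
```

View pics/w5.png

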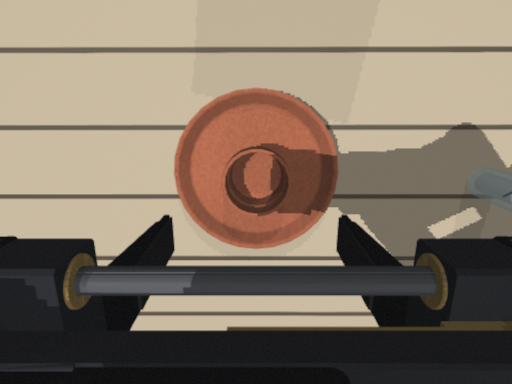

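Run:
```python
from h import *
c=cam("wrist"); print("pot",onplane(c,(257,179.5),48),"sau",onplane(c,(256.5,168),18),onplane(c,(256.5,248),18),onplane(c,(256.5,88),18))
t=cam("top"); save(t,"t5.png",(80,190,270,290),4,1.6)
```

```text
pot [453.56886009 310.00888247] sau [458.0631244  310.37138341] [369.69733373 310.46190118] [535.20536144 310.29236253]
```

View pics/t5.png

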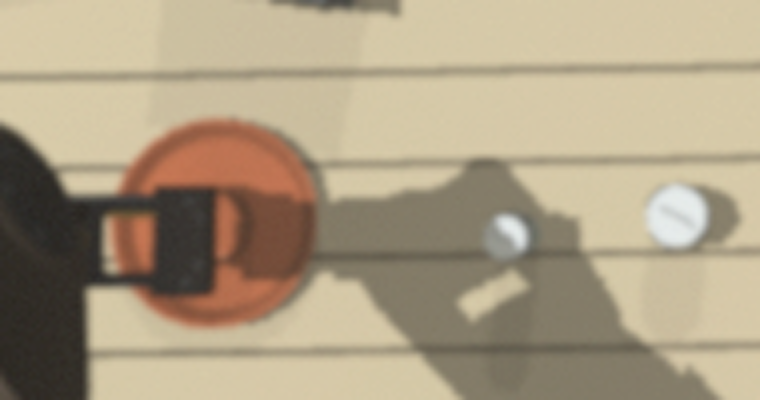

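```bash
python3 -m pendant '[{"x":-0.06,"y":1.0,"z":0.0,"rx":0.0,"ry":0.0,"rz":0.0,"jaw":1.0},{"x":-0.06,"y":1.0,"z":0.0,"rx":0.0,"ry":0.0,"rz":0.0,"jaw":1.0},{"x":-0.06,"y":1.0,"z":0.0,"rx":0.0,"ry":0.0,"rz":0.0,"jaw":1.0}]'
python3 -m pendant '[{"x":0.0,"y":0.635,"z":0.0,"rx":0.0,"ry":0.0,"rz":0.0,"jaw":1.0},{"x":0.0,"y":0.635,"z":0.0,"rx":0.0,"ry":0.0,"rz":0.0,"jaw":1.0},{"x":0.0,"y":0.635,"z":0.0,"rx":0.0,"ry":0.0,"rz":0.0,"jaw":1.0},{"x":0.0,"y":0.635,"z":0.0,"rx":0.0,"ry":0.0,"rz":0.0,"jaw":1.0}]'
python3 - <<'E'
from m import *
c=cam("wrist"); save(c,"w6.png"); print(env.state()["eef_pos"])
h=cv2.cvtColor(c["img"],cv2.COLOR_RGB2HSV); H,S,V=[h[:,:,i].astype(int) for i in range(3)]
w=(S<25)&(V>60)
print(circ(c,blob(c,w,(180,150,335,262)),82))
E
```

```text
t: 8.4
eef_pos: [440.7, 159.7, 349.7]
tcp_rot: [3.141, 0.003, -0.003]
ft_force: [0.7, -0.3, 0.0]
opening: 1.002
t: 8.9
eef_pos: [441.2, 67.0, 350.4]
tcp_rot: [-3.142, 0.002, -0.002]
ft_force: [0.2, 0.8, -0.0]
opening: 0.999
[441.14706295  67.33040216 350.48986918]
(array([447.1,  67.2]), array([32.4, 46.5]))
```

View pics/w6.png

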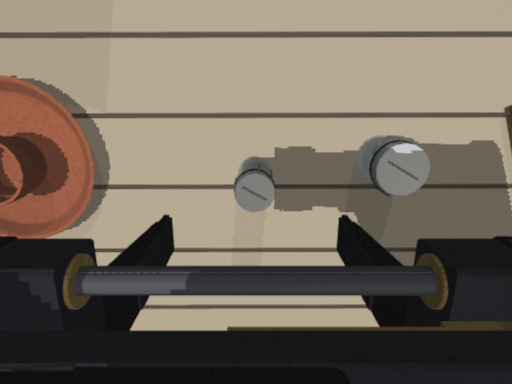

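Run:
```python
from h import *
c=cam("wrist"); print([onplane(c,p,82).round(1) for p in((255,190.5),(235,190),(275,190),(255,212))])
```

```text
[array([443. ,  66.9]), array([443.5,  83.1]), array([443.4,  50.6]), array([424.5,  66.9])]
```

```bash
python3 -m pendant '[{"x":0.005,"y":0.0,"z":0.3,"rx":0.0,"ry":0.0,"rz":0.0,"jaw":1.0},{"x":0.005,"y":0.0,"z":0.6,"rx":0.0,"ry":0.0,"rz":0.0,"jaw":0.8},{"x":0.005,"y":0.0,"z":0.74,"rx":0.0,"ry":0.0,"rz":0.0,"jaw":0.6},{"x":0.005,"y":0.0,"z":0.74,"rx":0.0,"ry":0.0,"rz":0.0,"jaw":0.5},{"x":0.005,"y":0.0,"z":0.74,"rx":0.0,"ry":0.0,"rz":0.0,"jaw":0.42},{"x":0.005,"y":0.0,"z":0.74,"rx":0.0,"ry":0.0,"rz":0.0,"jaw":0.37},{"x":0.005,"y":0.0,"z":0.74,"rx":0.0,"ry":0.0,"rz":0.0,"jaw":0.3},{"x":0.005,"y":0.0,"z":0.74,"rx":0.0,"ry":0.0,"rz":0.0,"jaw":0.2},{"x":0.005,"y":0.0,"z":0.74,"rx":0.0,"ry":0.0,"rz":0.0,"jaw":0.2}]'
```

```text
t: 10.12
eef_pos: [442.0, 66.7, 240.6]
tcp_rot: [3.142, -0.001, -0.002]
ft_force: [0.1, -0.3, 7.5]
opening: 0.351
```

```bash
python3 -m pendant '[{"x":0.0,"y":0.0,"z":-0.1,"rx":0.0,"ry":0.0,"rz":0.0,"jaw":0.2},{"x":0.0,"y":0.0,"z":-0.35,"rx":0.0,"ry":0.0,"rz":0.0,"jaw":0.2},{"x":0.0,"y":0.0,"z":-0.7,"rx":0.0,"ry":0.0,"rz":0.0,"jaw":0.2},{"x":0.04,"y":-0.3,"z":-0.7,"rx":0.0,"ry":0.0,"rz":0.0,"jaw":0.2},{"x":0.07,"y":-0.65,"z":-0.7,"rx":0.0,"ry":0.0,"rz":0.0,"jaw":0.2},{"x":0.07,"y":-1.0,"z":-0.7,"rx":0.0,"ry":0.0,"rz":0.0,"jaw":0.2},{"x":0.07,"y":-1.0,"z":-0.7,"rx":0.0,"ry":0.0,"rz":0.0,"jaw":0.2}]'
python3 - <<'E'
from h import *
c=cam("wrist"); save(c,"w7.png"); e=env.state()["eef_pos"]; print(e)
s=cam("scene"); save(s,"s7.png",(230,70,470,290),3,1.2)
E
```

```text
t: 11.0
eef_pos: [452.1, 219.3, 344.9]
tcp_rot: [-3.141, 0.0, 0.002]
ft_force: [-0.5, 0.2, -1.0]
opening: 0.355
[452.15648641 217.84877545 344.83496002]
```

View pics/w7.png

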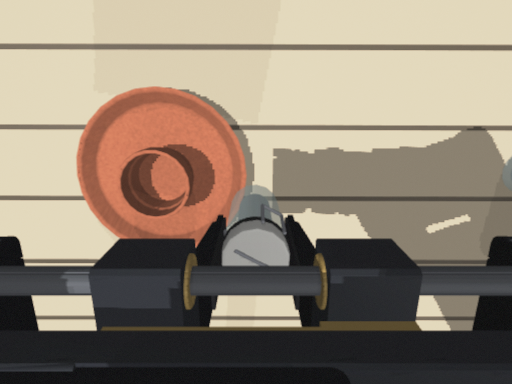

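View pics/s7.png

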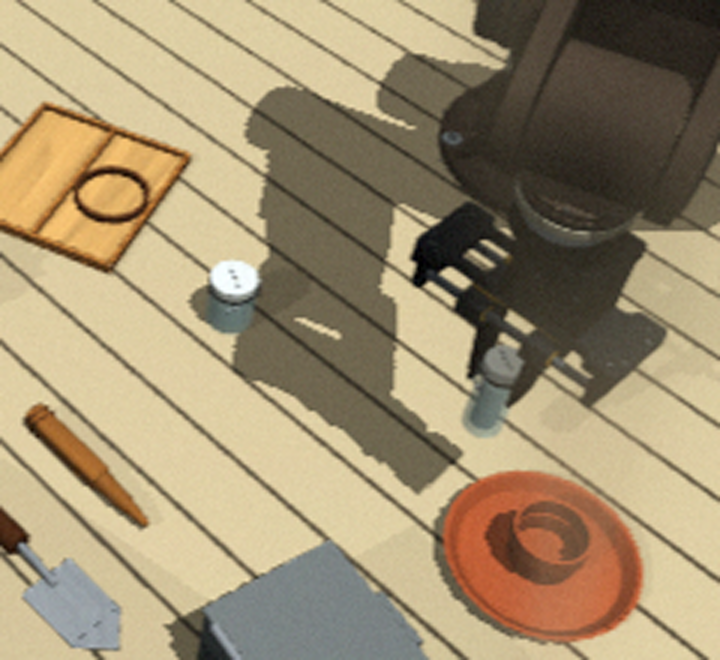

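Run:
```python
from h import *
c=cam("wrist"); e=env.state()["eef_pos"]; print("pot",onplane(c,(155.5,182),48), onplane(c,(155.5,148),48),onplane(c,(155.5,216),48))
zt=e[2]-157.5; print([ (onplane(c,p,zt)-e[:2]).round(1) for p in((223,248),(289,248))])
print("scene expected lid centre",(proj(cam("scene"),[e[0],e[1],zt])-[230,70])*3)
```

```text
pot [454.13313983 305.74211415] [484.81491423 303.14351589] [421.58183638 308.49905251]
[array([ 5.8, 15.2]), array([  5.7, -16. ])]
scene expected lid centre [502.61570147 359.41751177]
```

```bash
python3 -m pendant '[{"x":0.01,"y":-0.3,"z":0.0,"rx":0.0,"ry":0.0,"rz":0.0,"jaw":0.2},{"x":0.01,"y":-0.61,"z":0.0,"rx":0.0,"ry":0.0,"rz":0.0,"jaw":0.2},{"x":0.01,"y":-0.61,"z":0.2,"rx":0.0,"ry":0.0,"rz":0.0,"jaw":0.2},{"x":0.01,"y":-0.61,"z":0.3,"rx":0.0,"ry":0.0,"rz":0.0,"jaw":0.2},{"x":0.01,"y":-0.61,"z":0.3,"rx":0.0,"ry":0.0,"rz":0.0,"jaw":0.2},{"x":0.01,"y":-0.61,"z":0.3,"rx":0.0,"ry":0.0,"rz":0.0,"jaw":0.2}]'
python3 - <<'E'
from h import *
c=cam("wrist"); save(c,"w8.png"); e=env.state()["eef_pos"]; print(e)
s=cam("scene"); save(s,"s8.png",(340,150,480,300),4,1.4)
print(proj(s,[e[0],e[1],e[2]-240.5]),proj(s,[453.6,310,48]))
E
```

```text
t: 11.95
eef_pos: [454.7, 307.6, 300.9]
tcp_rot: [-3.141, -0.001, -0.003]
ft_force: [0.1, -0.1, -1.0]
opening: 0.354
[454.61587776 307.7441422  301.01458035]
[413.39963932 243.93802991] [412.92879677 246.9604875 ]
```

View pics/w8.png

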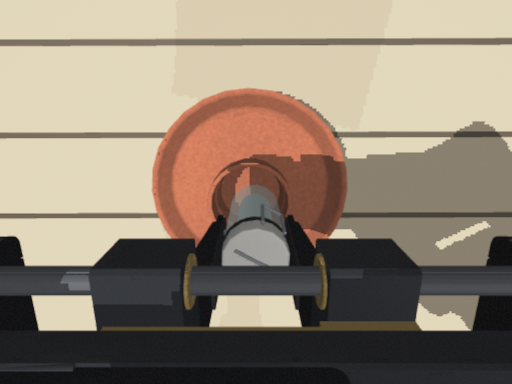

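View pics/s8.png

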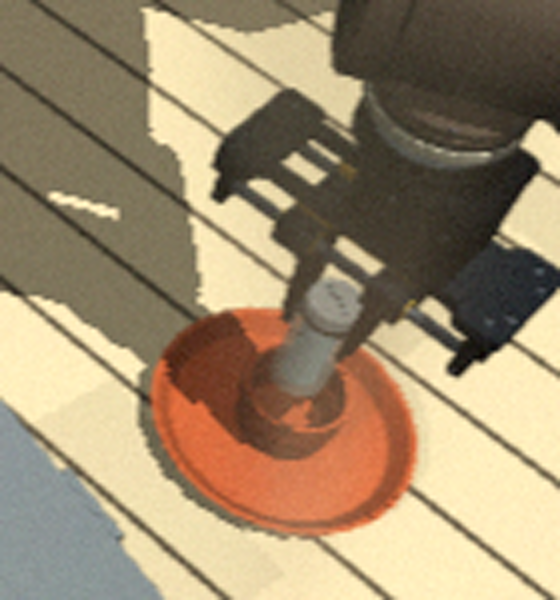

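Run:
```python
from h import *
c=cam("wrist"); s=cam("scene")
print("pot wrist",onplane(c,(249.5,195),48),onplane(c,(249.5,160),48)); print("pot scene",onplane(s,(413.5,248.7),48))
e=env.state()["eef_pos"];print(e, proj(c,[e[0],e[1],e[2]-158.5]),proj(c,[e[0],e[1],60]),"saucer",onplane(c,(250,90),18),onplane(c,(250,180),18))
save(s,"s9.png",(390,210,440,270),12,1.5)
```

```text
pot wrist [457.94789371 311.70124822] [485.09588414 311.4934289 ]
pot scene [456.77901913 313.98872889]
[454.3636577  308.01153216 300.83571868] [253.82945312 258.88573397] [254.29569158 204.43119694] saucer [535.6575064  311.22929354] [462.22001648 311.76077751]
```

View pics/s9.png

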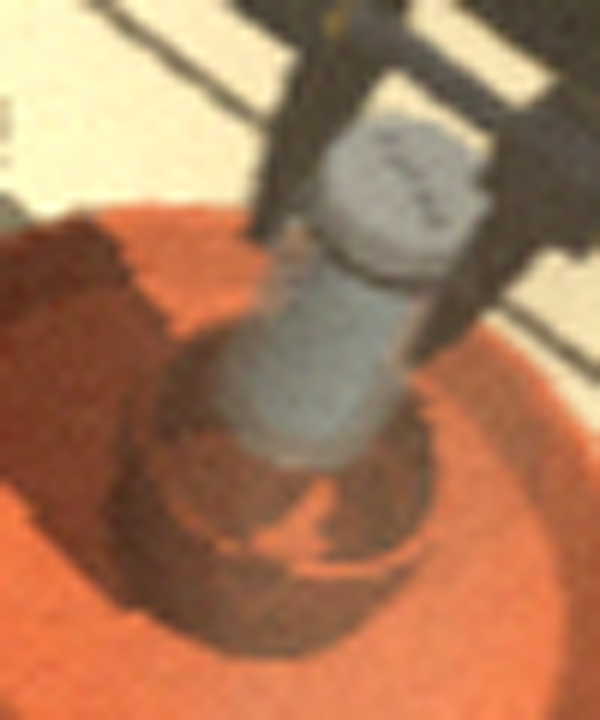

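Run:
```python
from h import *
s=cam("scene")
print(onplane(s,(415,245),60.3),onplane(s,(414,247.5),48),onplane(s,((400/12)+390,182/12+210),142))
```

```text
[454.01675068 312.19438139] [452.87238732 312.72693796] [454.67394563 307.19389876]
```

```bash
python3 -m pendant '[{"x":0.0,"y":-0.016,"z":0.0,"rx":0.0,"ry":0.0,"rz":0.0,"jaw":0.2},{"x":0.0,"y":-0.016,"z":0.1,"rx":0.0,"ry":0.0,"rz":0.0,"jaw":0.2},{"x":0.0,"y":-0.016,"z":0.2,"rx":0.0,"ry":0.0,"rz":0.0,"jaw":0.2},{"x":0.0,"y":-0.016,"z":0.28,"rx":0.0,"ry":0.0,"rz":0.0,"jaw":0.2},{"x":0.0,"y":-0.016,"z":0.31,"rx":0.0,"ry":0.0,"rz":0.0,"jaw":0.2},{"x":0.0,"y":-0.016,"z":0.31,"rx":0.0,"ry":0.0,"rz":0.0,"jaw":0.2}]'
python3 - <<'E'
from h import *
c=cam("wrist"); save(c,"w10.png"); s=cam("scene"); save(s,"s10.png",(390,210,440,270),10,1.5);print(env.state()["ft_force"])
E
```

```text
t: 12.95
eef_pos: [454.3, 310.6, 253.2]
tcp_rot: [3.141, 0.001, -0.001]
ft_force: [-0.3, -0.2, 0.1]
opening: 0.354
[-0.30808926  0.18983906 -0.89146428]
```

View pics/w10.png

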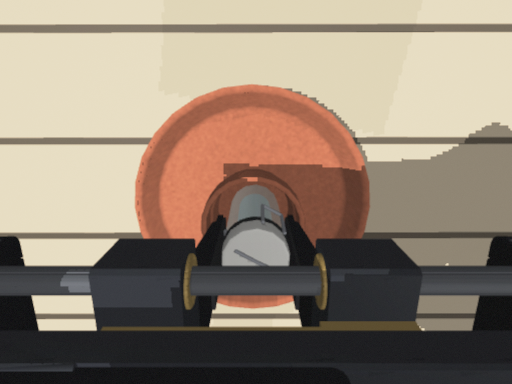

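View pics/s10.png

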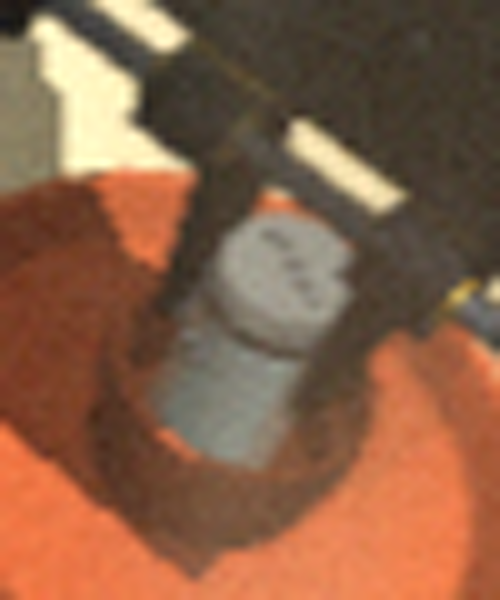

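```bash
python3 -m pendant '[{"x":0.0,"y":0.0,"z":0.007,"rx":0.0,"ry":0.0,"rz":0.0,"jaw":0.2},{"x":0.0,"y":0.0,"z":0.014,"rx":0.0,"ry":0.0,"rz":0.0,"jaw":0.2},{"x":0.0,"y":0.0,"z":0.014,"rx":0.0,"ry":0.0,"rz":0.0,"jaw":0.2},{"x":0.0,"y":0.0,"z":0.014,"rx":0.0,"ry":0.0,"rz":0.0,"jaw":0.2}]'
```

```text
t: 13.55
eef_pos: [454.3, 310.6, 251.6]
tcp_rot: [-3.142, -0.0, -0.001]
ft_force: [-0.9, 0.2, 0.3]
opening: 0.353
```

```bash
python3 -m pendant '[{"x":0.0,"y":0.0,"z":0.004,"rx":0.0,"ry":0.0,"rz":0.0,"jaw":0.3},{"x":0.0,"y":0.0,"z":0.004,"rx":0.0,"ry":0.0,"rz":0.0,"jaw":0.38},{"x":0.0,"y":0.0,"z":0.004,"rx":0.0,"ry":0.0,"rz":0.0,"jaw":0.45},{"x":0.0,"y":0.0,"z":0.004,"rx":0.0,"ry":0.0,"rz":0.0,"jaw":0.6},{"x":0.0,"y":0.0,"z":0.004,"rx":0.0,"ry":0.0,"rz":0.0,"jaw":0.8},{"x":0.0,"y":0.0,"z":0.0,"rx":0.0,"ry":0.0,"rz":0.0,"jaw":0.8},{"x":0.0,"y":0.0,"z":-0.2,"rx":0.0,"ry":0.0,"rz":0.0,"jaw":0.8},{"x":0.0,"y":0.0,"z":-0.6,"rx":0.0,"ry":0.0,"rz":0.0,"jaw":0.8},{"x":0.0,"y":0.0,"z":-0.8,"rx":0.0,"ry":0.0,"rz":0.0,"jaw":0.9},{"x":0.0,"y":0.0,"z":-0.8,"rx":0.0,"ry":0.0,"rz":0.0,"jaw":1.0}]'
python3 - <<'E'
from h import *
c=cam("wrist"); save(c,"w11.png"); s=cam("scene"); save(s,"s11.png",(340,170,460,290),5,1.4);print(env.state()["eef_pos"])
E
```

```text
t: 14.8
eef_pos: [454.2, 310.6, 373.7]
tcp_rot: [-3.14, -0.004, -0.001]
ft_force: [-0.1, -0.5, -0.7]
opening: 0.951
[453.99970852 310.47396661 371.0231979 ]
```

View pics/w11.png

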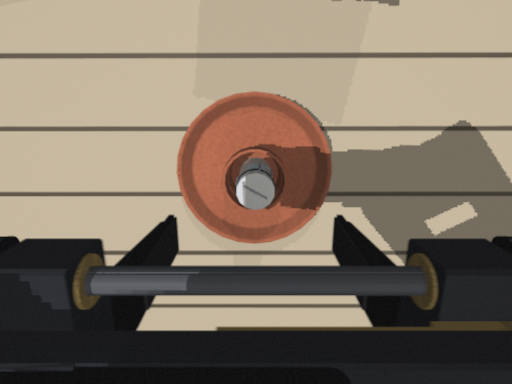

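View pics/s11.png

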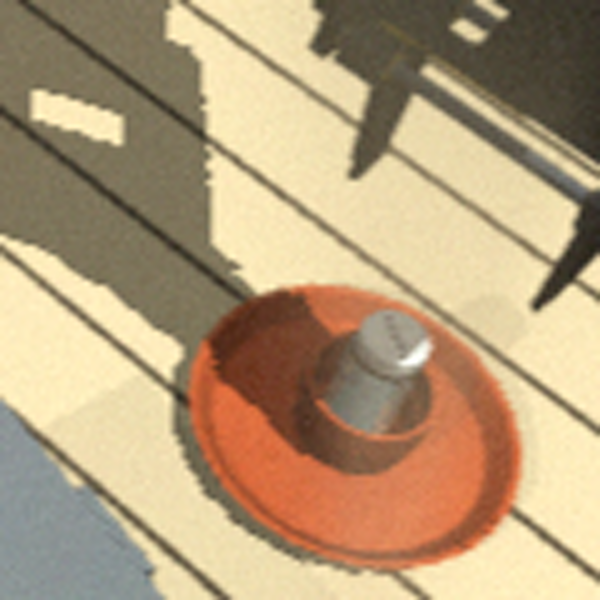

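The jar stands centred in the pot. Next is the short jar.

```bash
python3 -m pendant '[{"x":0.0,"y":1.0,"z":0.0,"rx":0.0,"ry":0.0,"rz":0.0,"jaw":1.0},{"x":0.0,"y":1.0,"z":0.0,"rx":0.0,"ry":0.0,"rz":0.0,"jaw":1.0},{"x":0.0,"y":1.0,"z":0.0,"rx":0.0,"ry":0.0,"rz":0.0,"jaw":1.0}]'
python3 -m pendant '[{"x":0.0,"y":1.0,"z":0.0,"rx":0.0,"ry":0.0,"rz":0.0,"jaw":1.0},{"x":0.0,"y":1.0,"z":0.0,"rx":0.0,"ry":0.0,"rz":0.0,"jaw":1.0},{"x":0.0,"y":1.0,"z":0.0,"rx":0.0,"ry":0.0,"rz":0.0,"jaw":1.0}]'
python3 -m pendant '[{"x":0.0,"y":0.48,"z":0.0,"rx":0.0,"ry":0.0,"rz":0.0,"jaw":1.0},{"x":0.0,"y":0.48,"z":0.0,"rx":0.0,"ry":0.0,"rz":0.0,"jaw":1.0},{"x":0.0,"y":0.48,"z":0.0,"rx":0.0,"ry":0.0,"rz":0.0,"jaw":1.0},{"x":0.0,"y":0.48,"z":0.0,"rx":0.0,"ry":0.0,"rz":0.0,"jaw":1.0}]'
python3 - <<'E'
from h import *
c=cam("wrist"); save(c,"w12.png"); print(env.state()["eef_pos"])
E
```

```text
t: 15.28
eef_pos: [453.6, 158.3, 370.2]
tcp_rot: [3.141, 0.003, -0.003]
ft_force: [-0.3, 0.2, 0.4]
opening: 0.997
t: 15.65
eef_pos: [453.5, 8.1, 370.2]
tcp_rot: [-3.142, 0.003, -0.004]
ft_force: [-0.6, -0.2, -0.6]
opening: 1.004
t: 16.15
eef_pos: [453.6, -60.4, 371.1]
tcp_rot: [-3.141, 0.001, -0.0]
ft_force: [0.2, -0.5, 0.0]
opening: 1.0
[453.68431498 -60.245855   371.25157387]
```

View pics/w12.png

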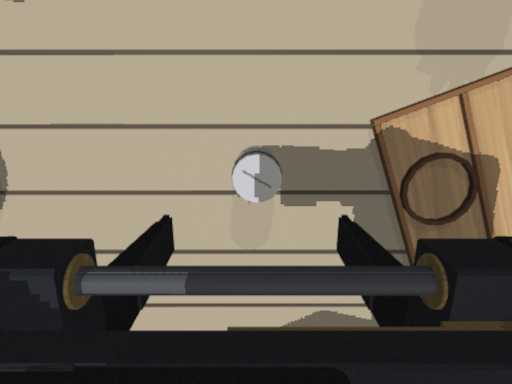

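Run:
```python
from h import *
c=cam("wrist"); print("short",onplane(c,(256.5,177.5),60),onplane(c,(256.5,203),60)); print("ring",onplane(c,(439,188.5),13),onplane(c,(401,192),13),onplane(c,(477,185),13),onplane(c,(440,152),13),onplane(c,(437,225),13))
```

```text
short [456.08699286 -62.06189632] [430.79165092 -62.07477991]
ring [ 431.88526128 -263.94627457] [ 427.88133249 -222.45399712] [ 435.8643945  -305.18159838] [ 472.50859788 -258.76080512] [ 388.58490725 -268.33234212]
```

```bash
python3 -m pendant '[{"x":0.01,"y":0.011,"z":0.4,"rx":0.0,"ry":0.0,"rz":0.0,"jaw":1.0},{"x":0.01,"y":0.011,"z":0.7,"rx":0.0,"ry":0.0,"rz":0.0,"jaw":1.0},{"x":0.01,"y":0.011,"z":1.0,"rx":0.0,"ry":0.0,"rz":0.0,"jaw":1.0},{"x":0.01,"y":0.011,"z":1.0,"rx":0.0,"ry":0.0,"rz":0.0,"jaw":0.8},{"x":0.01,"y":0.011,"z":1.0,"rx":0.0,"ry":0.0,"rz":0.0,"jaw":0.7}]'
python3 -m pendant '[{"x":0.0,"y":0.0,"z":0.05,"rx":0.0,"ry":0.0,"rz":0.0,"jaw":0.65},{"x":0.0,"y":0.0,"z":0.05,"rx":0.0,"ry":0.0,"rz":0.0,"jaw":0.57},{"x":0.0,"y":0.0,"z":0.05,"rx":0.0,"ry":0.0,"rz":0.0,"jaw":0.52},{"x":0.0,"y":0.0,"z":0.05,"rx":0.0,"ry":0.0,"rz":0.0,"jaw":0.45},{"x":0.0,"y":0.0,"z":0.05,"rx":0.0,"ry":0.0,"rz":0.0,"jaw":0.35},{"x":0.0,"y":0.0,"z":0.05,"rx":0.0,"ry":0.0,"rz":0.0,"jaw":0.35}]'
```

```text
t: 16.88
eef_pos: [455.6, -62.7, 222.7]
tcp_rot: [3.141, -0.001, -0.001]
ft_force: [-0.4, 0.9, 0.2]
opening: 0.843
t: 17.62
eef_pos: [455.2, -63.1, 214.4]
tcp_rot: [3.141, -0.001, -0.002]
ft_force: [-0.6, 0.1, 5.8]
opening: 0.499
```

```bash
python3 -m pendant '[{"x":0.0,"y":0.0,"z":-0.1,"rx":0.0,"ry":0.0,"rz":0.0,"jaw":0.3},{"x":0.0,"y":0.0,"z":-0.4,"rx":0.0,"ry":0.0,"rz":0.0,"jaw":0.3},{"x":0.0,"y":0.1,"z":-0.5,"rx":0.0,"ry":0.0,"rz":0.0,"jaw":0.3},{"x":-0.05,"y":0.4,"z":-0.5,"rx":0.0,"ry":0.0,"rz":0.0,"jaw":0.3},{"x":-0.1,"y":0.7,"z":-0.5,"rx":0.0,"ry":0.0,"rz":0.0,"jaw":0.3},{"x":-0.16,"y":1.0,"z":-0.5,"rx":0.0,"ry":0.0,"rz":0.0,"jaw":0.3},{"x":-0.16,"y":1.0,"z":-0.5,"rx":0.0,"ry":0.0,"rz":0.0,"jaw":0.3},{"x":-0.16,"y":1.0,"z":-0.5,"rx":0.0,"ry":0.0,"rz":0.0,"jaw":0.3}]'
python3 - <<'E'
from h import *
c=cam("wrist"); save(c,"w13.png"); print(env.state()["eef_pos"])
E
```

```text
t: 18.62
eef_pos: [430.8, -212.7, 288.9]
tcp_rot: [-3.141, 0.001, -0.002]
ft_force: [0.0, 0.3, -1.6]
opening: 0.499
[ 430.91813953 -212.34172917  288.98517635]
```

View pics/w13.png

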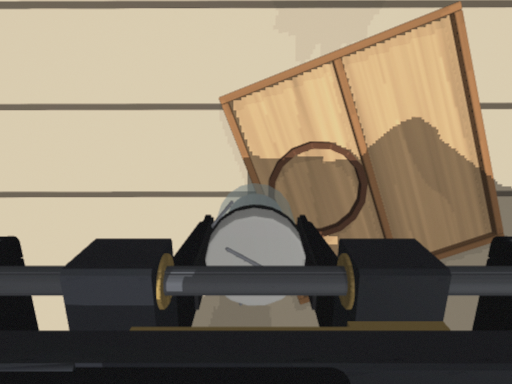

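Run:
```python
from h import *
c=cam("wrist"); print("ring",onplane(c,(318.5,188),13),onplane(c,(318,141),13),onplane(c,(268,188),13),onplane(c,(369,185),13)); A=[onplane(c,p,12) for p in((221,100),(460,5),(500,234))];print(A,"centre",(A[0]+A[2])/2)
e=env.state()["eef_pos"]; print([(onplane(c,p,e[2]-154)-e[:2]).round(1) for p in((206,255),(305,255),(256,305))])
```

```text
ring [ 432.91956571 -265.76619116] [ 472.108529   -263.34969236] [ 432.99714938 -223.57014876] [ 435.43921399 -307.71116728]
[array([ 504.00046791, -186.35547253]), array([ 569.91608405, -361.21337781]), array([ 390.59756332, -426.67559032])] centre [ 447.29901562 -306.51553142]
[array([ 4. , 22.1]), array([  3.9, -23.8]), array([-22.8,  -1. ])]
```

```bash
python3 -m pendant '[{"x":0.0,"y":0.2,"z":0.0,"rx":0.0,"ry":0.0,"rz":0.0,"jaw":0.3},{"x":0.0,"y":0.345,"z":0.0,"rx":0.0,"ry":0.0,"rz":0.0,"jaw":0.3},{"x":0.0,"y":0.345,"z":0.1,"rx":0.0,"ry":0.0,"rz":0.0,"jaw":0.3},{"x":0.0,"y":0.345,"z":0.25,"rx":0.0,"ry":0.0,"rz":0.0,"jaw":0.3},{"x":0.0,"y":0.345,"z":0.38,"rx":0.0,"ry":0.0,"rz":0.0,"jaw":0.3},{"x":0.0,"y":0.345,"z":0.43,"rx":0.0,"ry":0.0,"rz":0.0,"jaw":0.3},{"x":0.0,"y":0.345,"z":0.45,"rx":0.0,"ry":0.0,"rz":0.0,"jaw":0.3},{"x":0.0,"y":0.345,"z":0.45,"rx":0.0,"ry":0.0,"rz":0.0,"jaw":0.3}]'
python3 - <<'E'
from h import *
c=cam("wrist"); save(c,"w14.png"); print(env.state()["eef_pos"],env.state()["ft_force"])
E
```

```text
t: 19.73
eef_pos: [431.0, -264.6, 221.8]
tcp_rot: [3.141, -0.0, -0.001]
ft_force: [0.5, 0.6, -1.1]
opening: 0.5
[ 431.00702868 -264.69744046  221.96766128] [ 0.70516765 -0.14948614 -0.94652919]
```

View pics/w14.png

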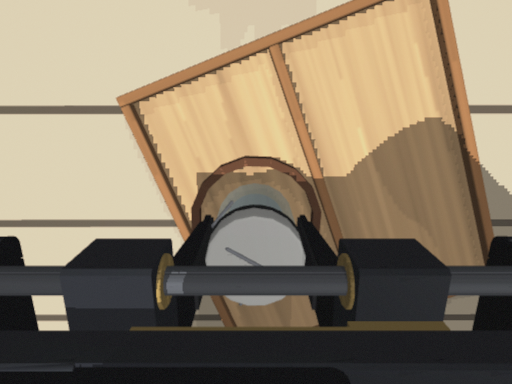

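Ring is at u 193–320 and the jar is at about u 256, so it's centred. I lower the last 2.5 mm.

```bash
python3 -m pendant '[{"x":0.0,"y":0.0,"z":0.01,"rx":0.0,"ry":0.0,"rz":0.0,"jaw":0.3},{"x":0.0,"y":0.0,"z":0.018,"rx":0.0,"ry":0.0,"rz":0.0,"jaw":0.3},{"x":0.0,"y":0.0,"z":0.018,"rx":0.0,"ry":0.0,"rz":0.0,"jaw":0.3},{"x":0.0,"y":0.0,"z":0.018,"rx":0.0,"ry":0.0,"rz":0.0,"jaw":0.3}]'
```

```text
t: 20.27
eef_pos: [430.9, -264.8, 219.5]
tcp_rot: [3.141, -0.001, -0.002]
ft_force: [0.1, 0.8, 5.9]
opening: 0.502
```

```bash
python3 -m pendant '[{"x":0.0,"y":0.0,"z":-0.002,"rx":0.0,"ry":0.0,"rz":0.0,"jaw":0.45},{"x":0.0,"y":0.0,"z":-0.002,"rx":0.0,"ry":0.0,"rz":0.0,"jaw":0.53},{"x":0.0,"y":0.0,"z":-0.002,"rx":0.0,"ry":0.0,"rz":0.0,"jaw":0.6},{"x":0.0,"y":0.0,"z":-0.002,"rx":0.0,"ry":0.0,"rz":0.0,"jaw":0.75},{"x":0.0,"y":0.0,"z":-0.002,"rx":0.0,"ry":0.0,"rz":0.0,"jaw":0.85},{"x":0.0,"y":0.0,"z":-0.002,"rx":0.0,"ry":0.0,"rz":0.0,"jaw":0.85},{"x":0.0,"y":0.0,"z":-0.2,"rx":0.0,"ry":0.0,"rz":0.0,"jaw":0.85},{"x":0.0,"y":0.0,"z":-0.6,"rx":0.0,"ry":0.0,"rz":0.0,"jaw":0.9},{"x":0.0,"y":0.0,"z":-0.9,"rx":0.0,"ry":0.0,"rz":0.0,"jaw":1.0},{"x":0.0,"y":0.0,"z":-0.9,"rx":0.0,"ry":0.0,"rz":0.0,"jaw":1.0}]'
python3 - <<'E'
from h import *
c=cam("wrist"); save(c,"w15.png"); print(env.state()["eef_pos"],env.state()["ft_force"])
E
```

```text
t: 21.52
eef_pos: [431.0, -264.8, 356.8]
tcp_rot: [3.138, -0.005, -0.001]
ft_force: [-0.4, -0.4, -0.9]
opening: 0.995
[ 430.73379709 -264.6271762   354.87422371] [-0.25847378 -0.39103151 -0.68369904]
```

View pics/w15.png

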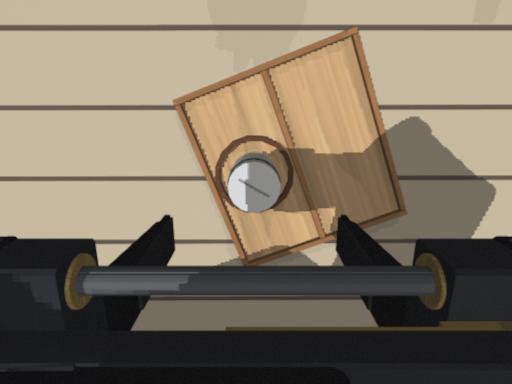

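Run:
```python
from h import *
c=cam("wrist"); A=np.array([onplane(c,p,12) for p in((176,102),(357,29),(405,212),(245,264))]);print(A.round(1),A.mean(0))
d=A[0]-A[3]+A[1]-A[2]; print(np.degrees(np.arctan2(d[1],d[0])), "lid",onplane(c,(254,185.5),65), "ring",onplane(c,(254.5,173),13))
t=cam("top")
```

```text
[[ 502.7 -188.4]
 [ 567.7 -360.6]
 [ 387.7 -427.2]
 [ 326.  -254.2]] [ 446.03033765 -307.59557448]
20.363165476259926 lid [ 431.9781064  -264.72979027] ring [ 431.38961474 -265.17944977]
```

```bash
python3 -m pendant '[{"x":1.0,"y":-0.8,"z":0.0,"rx":0.0,"ry":0.0,"rz":-0.99,"jaw":1.0},{"x":1.0,"y":-0.8,"z":0.0,"rx":0.0,"ry":0.0,"rz":-0.99,"jaw":1.0},{"x":1.0,"y":-0.8,"z":0.0,"rx":0.0,"ry":0.0,"rz":-0.99,"jaw":1.0},{"x":1.0,"y":-0.8,"z":0.0,"rx":0.0,"ry":0.0,"rz":-0.99,"jaw":1.0},{"x":1.0,"y":-0.8,"z":0.0,"rx":0.0,"ry":0.0,"rz":-0.99,"jaw":1.0},{"x":1.0,"y":-0.8,"z":0.0,"rx":0.0,"ry":0.0,"rz":-0.99,"jaw":1.0}]'
python3 -m pendant '[{"x":0.86,"y":0.143,"z":0.0,"rx":0.0,"ry":0.0,"rz":-0.99,"jaw":1.0},{"x":0.86,"y":0.143,"z":0.0,"rx":0.0,"ry":0.0,"rz":-0.99,"jaw":1.0},{"x":0.86,"y":0.143,"z":0.0,"rx":0.0,"ry":0.0,"rz":-0.99,"jaw":1.0},{"x":0.86,"y":0.143,"z":0.0,"rx":0.0,"ry":0.0,"rz":-0.99,"jaw":1.0},{"x":0.86,"y":0.143,"z":0.0,"rx":0.0,"ry":0.0,"rz":-0.99,"jaw":1.0},{"x":0.86,"y":0.143,"z":0.0,"rx":0.0,"ry":0.0,"rz":-0.99,"jaw":1.0}]'
python3 - <<'E'
from h import *
c=cam("wrist"); save(c,"w16.png"); print(env.state()["eef_pos"],env.state()["tcp_rot"],env.state()["joints"])
E
```

```text
t: 22.42
eef_pos: [580.7, -145.4, 352.9]
tcp_rot: [-3.14, 0.001, 0.772]
ft_force: [0.0, 0.8, -0.4]
opening: 0.999
t: 23.18
eef_pos: [687.9, -70.6, 353.9]
tcp_rot: [-3.141, 0.0, 1.548]
ft_force: [-0.2, -0.2, -0.3]
opening: 1.0
[687.90929755 -70.56491124 353.93067174] [3.14159149e+00 7.43935488e-05 1.54854730e+00] [-1.97654868e-01  6.33981137e-01  1.43360159e+00 -8.30943721e-05
  1.07399580e+00 -1.75366237e-01]
```

View pics/w16.png

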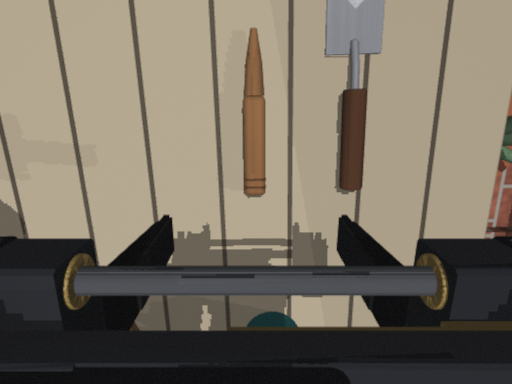

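Run:
```python
from h import *
c=cam("wrist"); print([onplane(c,p,z).round(1) for p,z in(((255,194),16),((254,29),11),((254.5,96),20),((255,180),22),((353,189),12),((342,130),12))])
```

```text
[array([686.3, -91.6]), array([689. ,  66.5]), array([688.1,   6.7]), array([686.7, -75. ]), array([789.5, -89.6]), array([774.8, -27.9])]
```

```bash
python3 -m pendant '[{"x":0.253,"y":-0.01,"z":0.2,"rx":0.0,"ry":0.0,"rz":0.0,"jaw":0.7},{"x":0.253,"y":-0.01,"z":0.5,"rx":0.0,"ry":0.0,"rz":0.0,"jaw":0.6},{"x":0.253,"y":-0.01,"z":0.8,"rx":0.0,"ry":0.0,"rz":0.0,"jaw":0.6},{"x":0.253,"y":-0.01,"z":0.9,"rx":0.0,"ry":0.0,"rz":0.0,"jaw":0.6},{"x":0.253,"y":-0.01,"z":0.9,"rx":0.0,"ry":0.0,"rz":0.0,"jaw":0.6}]'
python3 - <<'E'
from h import *
c=cam("wrist"); save(c,"w17.png"); print(env.state()["eef_pos"],env.state()["ft_force"])
E
```

```text
t: 23.9
eef_pos: [687.5, -32.2, 218.8]
tcp_rot: [-3.141, -0.0, 1.552]
ft_force: [-0.4, -0.2, 0.7]
opening: 0.608
[687.69823486 -32.1916245  219.97613653] [0.22515811 0.63088568 0.50951269]
```

View pics/w17.png

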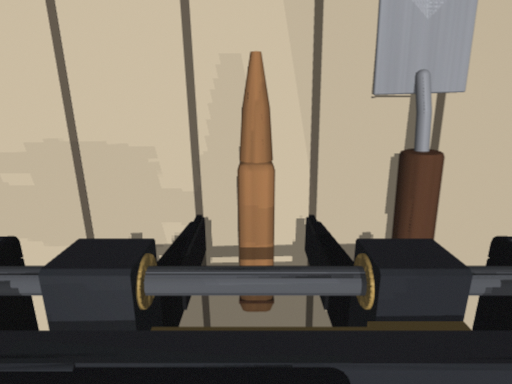

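```bash
python3 -m pendant '[{"x":0.0,"y":0.0,"z":0.1,"rx":0.0,"ry":0.0,"rz":0.0,"jaw":0.5},{"x":0.0,"y":0.0,"z":0.175,"rx":0.0,"ry":0.0,"rz":0.0,"jaw":0.45},{"x":0.0,"y":0.0,"z":0.175,"rx":0.0,"ry":0.0,"rz":0.0,"jaw":0.4},{"x":0.0,"y":0.0,"z":0.175,"rx":0.0,"ry":0.0,"rz":0.0,"jaw":0.3},{"x":0.0,"y":0.0,"z":0.175,"rx":0.0,"ry":0.0,"rz":0.0,"jaw":0.25},{"x":0.0,"y":0.0,"z":0.175,"rx":0.0,"ry":0.0,"rz":0.0,"jaw":0.15},{"x":0.0,"y":0.0,"z":0.175,"rx":0.0,"ry":0.0,"rz":0.0,"jaw":0.1},{"x":0.0,"y":0.0,"z":0.175,"rx":0.0,"ry":0.0,"rz":0.0,"jaw":0.1}]'
```

```text
t: 24.95
eef_pos: [687.4, -32.0, 193.0]
tcp_rot: [3.141, 0.0, 1.554]
ft_force: [-0.2, 0.6, 3.9]
opening: 0.228
```

```bash
python3 -m pendant '[{"x":0.0,"y":0.0,"z":-0.1,"rx":0.0,"ry":0.0,"rz":0.0,"jaw":0.1},{"x":0.0,"y":0.0,"z":-0.35,"rx":0.0,"ry":0.0,"rz":0.0,"jaw":0.1},{"x":0.0,"y":0.0,"z":-0.65,"rx":0.0,"ry":0.0,"rz":0.0,"jaw":0.1},{"x":0.0,"y":0.0,"z":-0.9,"rx":0.0,"ry":0.0,"rz":0.0,"jaw":0.1},{"x":0.0,"y":0.0,"z":-0.9,"rx":0.0,"ry":0.0,"rz":0.0,"jaw":0.1}]'
python3 -m pendant '[{"x":-0.2,"y":-0.23,"z":0.0,"rx":0.0,"ry":0.0,"rz":0.15,"jaw":0.1},{"x":-0.4,"y":-0.46,"z":0.0,"rx":0.0,"ry":0.0,"rz":0.3,"jaw":0.1},{"x":-0.6,"y":-0.69,"z":0.0,"rx":0.0,"ry":0.0,"rz":0.5,"jaw":0.1},{"x":-0.82,"y":-0.92,"z":0.0,"rx":0.0,"ry":0.0,"rz":0.75,"jaw":0.1},{"x":-0.82,"y":-0.92,"z":0.0,"rx":0.0,"ry":0.0,"rz":0.75,"jaw":0.1},{"x":-0.82,"y":-0.92,"z":0.0,"rx":0.0,"ry":0.0,"rz":0.75,"jaw":0.1}]'
python3 - <<'E'
from h import *
c=cam("wrist"); save(c,"w18.png"); s=env.state();e=s["eef_pos"];print(e,s["tcp_rot"],s["opening"])
y=s["tcp_rot"][2]; d=np.array([444.8,-357.7])-e[:2]; print(d@[np.cos(y),np.sin(y)]/150,d@[np.sin(y),-np.cos(y)]/150,(y-np.radians(21))/np.radians(45))
E
```

```text
t: 25.58
eef_pos: [687.4, -31.9, 331.7]
tcp_rot: [3.136, 0.001, 1.554]
ft_force: [0.0, -0.2, -0.3]
opening: 0.23
t: 26.32
eef_pos: [547.4, -152.5, 327.5]
tcp_rot: [-3.141, -0.0, 0.966]
ft_force: [0.1, 0.6, -1.1]
opening: 0.231
[ 547.68008128 -152.15885729  327.456589  ] [-3.14152592e+00 -2.01941108e-05  9.66382072e-01] 0.23002020453928043
-1.5172745425116025 0.21434412936057587 0.76376920327834
```

View pics/w18.png

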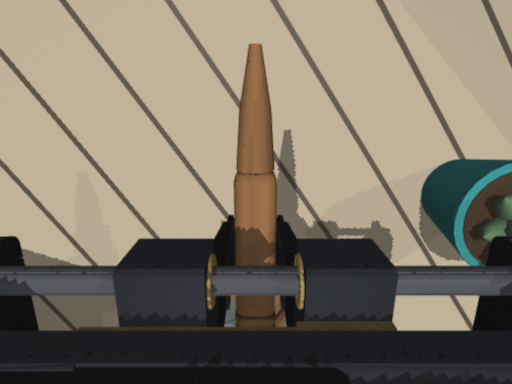

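```bash
python3 -m pendant '[{"x":-0.2,"y":0.03,"z":0.0,"rx":0.0,"ry":0.0,"rz":0.2,"jaw":0.1},{"x":-0.4,"y":0.06,"z":0.0,"rx":0.0,"ry":0.0,"rz":0.4,"jaw":0.1},{"x":-0.6,"y":0.09,"z":0.0,"rx":0.0,"ry":0.0,"rz":0.6,"jaw":0.1},{"x":-0.8,"y":0.11,"z":0.0,"rx":0.0,"ry":0.0,"rz":0.76,"jaw":0.1},{"x":-0.8,"y":0.11,"z":0.0,"rx":0.0,"ry":0.0,"rz":0.76,"jaw":0.1},{"x":-0.8,"y":0.11,"z":0.0,"rx":0.0,"ry":0.0,"rz":0.76,"jaw":0.1}]'
python3 - <<'E'
from h import *
c=cam("wrist"); save(c,"w19.png"); s=env.state();e=s["eef_pos"];print(e,s["tcp_rot"],s["opening"])
y=s["tcp_rot"][2]; d=np.array([444.8,-357.7])-e[:2]; print(d@[np.cos(y),np.sin(y)]/150,d@[np.sin(y),-np.cos(y)]/150,(y-np.radians(21))/np.radians(45))
E
```

```text
t: 27.12
eef_pos: [493.0, -259.8, 327.4]
tcp_rot: [-3.141, 0.0, 0.371]
ft_force: [-0.2, -0.4, -0.0]
opening: 0.23
[ 493.08123214 -259.66277928  327.48364924] [-3.14140567e+00  2.97237162e-05  3.70710780e-01] 0.22598956514649496
-0.5367881477971856 0.49257554062771985 0.00533695787595219
```

View pics/w19.png

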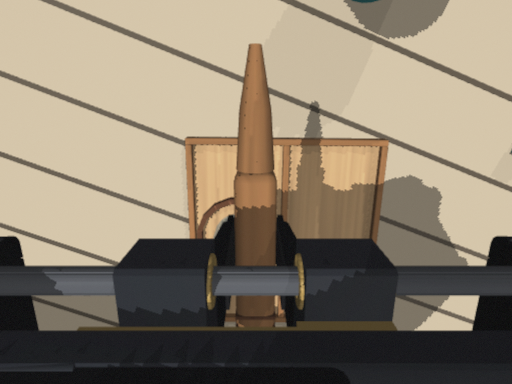

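```bash
python3 -m pendant '[{"x":-0.27,"y":0.25,"z":0.0,"rx":0.0,"ry":0.0,"rz":0.0,"jaw":0.1},{"x":-0.54,"y":0.49,"z":0.0,"rx":0.0,"ry":0.0,"rz":0.0,"jaw":0.1},{"x":-0.54,"y":0.49,"z":0.0,"rx":0.0,"ry":0.0,"rz":0.0,"jaw":0.1},{"x":-0.54,"y":0.49,"z":0.25,"rx":0.0,"ry":0.0,"rz":0.0,"jaw":0.1},{"x":-0.54,"y":0.49,"z":0.5,"rx":0.0,"ry":0.0,"rz":0.0,"jaw":0.1},{"x":-0.54,"y":0.49,"z":0.5,"rx":0.0,"ry":0.0,"rz":0.0,"jaw":0.1},{"x":-0.54,"y":0.49,"z":0.5,"rx":0.0,"ry":0.0,"rz":0.0,"jaw":0.1}]'
python3 - <<'E'
from h import *
c=cam("wrist"); save(c,"w20.png"); s=env.state();e=s["eef_pos"];print(e,s["tcp_rot"],s["opening"])
E
```

```text
t: 28.05
eef_pos: [444.1, -357.8, 253.7]
tcp_rot: [3.141, -0.0, 0.369]
ft_force: [0.5, 0.5, 0.3]
opening: 0.23
[ 443.93836852 -357.96846102  254.06871178] [ 3.13979899e+00 -7.88058109e-04  3.68901045e-01] 0.22718347659155455
```

View pics/w20.png

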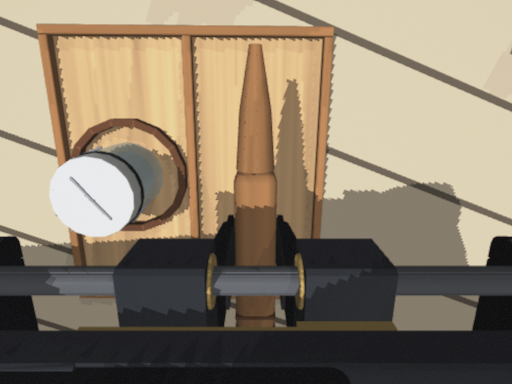

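Run:
```python
from h import *
c=cam("wrist"); s=env.state();e=s["eef_pos"];y=s["tcp_rot"][2];X=np.array([np.cos(y),np.sin(y)]);Y=np.array([np.sin(y),-np.cos(y)])
for p,z in(((265,37),12),((197,150),12),((322,150),12),((257,45),e[2]-182)):
    d=onplane(c,p,z)-e[:2]; print((d@X).round(1),(d@Y).round(1))
```

```text
112.5 6.9
39.7 -40.3
39.6 47.5
98.6 1.3
```

```bash
python3 -m pendant '[{"x":0.0,"y":0.022,"z":0.1,"rx":0.0,"ry":0.0,"rz":0.0,"jaw":0.1},{"x":0.0,"y":0.022,"z":0.2,"rx":0.0,"ry":0.0,"rz":0.0,"jaw":0.1},{"x":0.0,"y":0.022,"z":0.3,"rx":0.0,"ry":0.0,"rz":0.0,"jaw":0.1},{"x":0.0,"y":0.022,"z":0.34,"rx":0.0,"ry":0.0,"rz":0.0,"jaw":0.1},{"x":0.0,"y":0.022,"z":0.36,"rx":0.0,"ry":0.0,"rz":0.0,"jaw":0.1},{"x":0.0,"y":0.022,"z":0.36,"rx":0.0,"ry":0.0,"rz":0.0,"jaw":0.1}]'
```

```text
t: 28.9
eef_pos: [444.5, -361.4, 198.7]
tcp_rot: [3.141, -0.0, 0.368]
ft_force: [-1.0, 0.1, -0.6]
opening: 0.231
```

```bash
python3 -m pendant '[{"x":0.0,"y":0.0,"z":0.005,"rx":0.0,"ry":0.0,"rz":0.0,"jaw":0.1},{"x":0.0,"y":0.0,"z":0.006,"rx":0.0,"ry":0.0,"rz":0.0,"jaw":0.1},{"x":0.0,"y":0.0,"z":0.006,"rx":0.0,"ry":0.0,"rz":0.0,"jaw":0.1}]'
```

```text
t: 29.28
eef_pos: [444.5, -361.4, 198.0]
tcp_rot: [3.141, -0.0, 0.368]
ft_force: [-0.6, 0.5, -0.3]
opening: 0.228
```

```bash
python3 -m pendant '[{"x":0.0,"y":0.0,"z":0.003,"rx":0.0,"ry":0.0,"rz":0.0,"jaw":0.2},{"x":0.0,"y":0.0,"z":0.003,"rx":0.0,"ry":0.0,"rz":0.0,"jaw":0.26},{"x":0.0,"y":0.0,"z":0.003,"rx":0.0,"ry":0.0,"rz":0.0,"jaw":0.33},{"x":0.0,"y":0.0,"z":0.003,"rx":0.0,"ry":0.0,"rz":0.0,"jaw":0.4},{"x":0.0,"y":0.0,"z":0.003,"rx":0.0,"ry":0.0,"rz":0.0,"jaw":0.4},{"x":0.0,"y":0.0,"z":-0.2,"rx":0.0,"ry":0.0,"rz":0.0,"jaw":0.4},{"x":0.0,"y":0.0,"z":-0.6,"rx":0.0,"ry":0.0,"rz":0.0,"jaw":0.4},{"x":0.0,"y":0.0,"z":-1.0,"rx":0.0,"ry":0.0,"rz":0.0,"jaw":0.5},{"x":-0.3,"y":0.0,"z":-1.0,"rx":0.0,"ry":0.0,"rz":0.0,"jaw":1.0},{"x":-0.3,"y":0.0,"z":-1.0,"rx":0.0,"ry":0.0,"rz":0.0,"jaw":1.0}]'
python3 - <<'E'
from h import *
c=cam("wrist"); save(c,"w21.png"); t=cam("top"); save(t,"t21.png",None,1.5,1.5); s=cam("scene"); save(s,"s21.png",None,1.5,1.2)
e=env.state();print(e["eef_pos"],e["ft_force"])
E
```

```text
t: 30.52
eef_pos: [400.8, -378.0, 348.6]
tcp_rot: [3.141, -0.0, 0.366]
ft_force: [-0.2, 0.6, -0.2]
opening: 0.654
[ 402.71029714 -377.52103471  347.55575026] [ 1.08448113 -0.05688004  0.13514699]
```

View pics/w21.png

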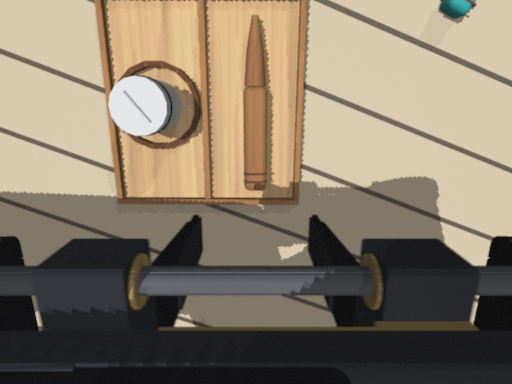

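View pics/s21.png

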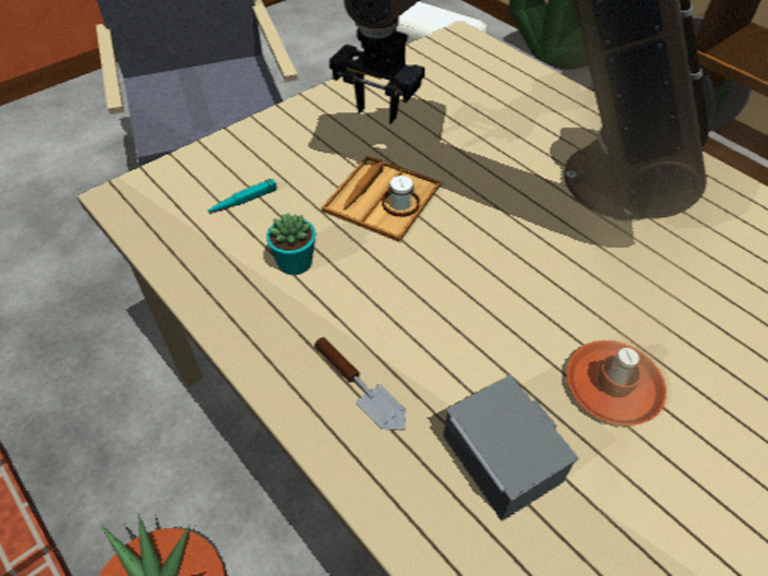

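View pics/t21.png

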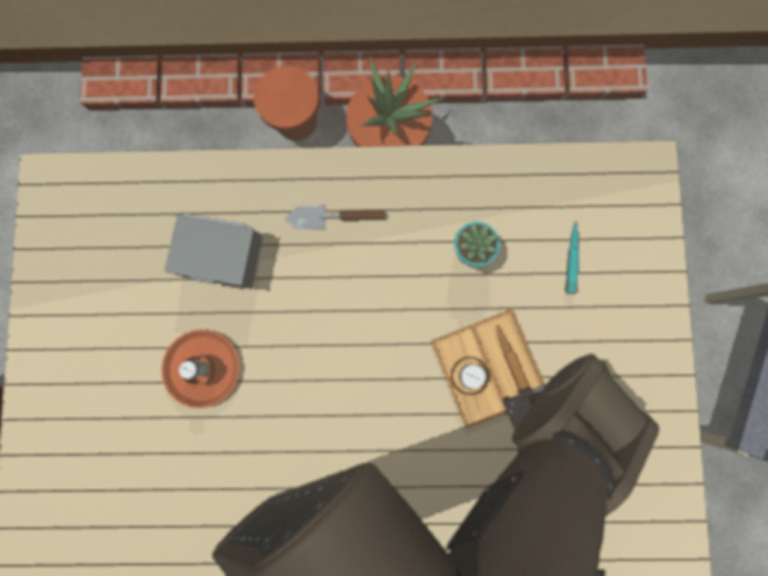

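Run:
```python
from m import *
t=cam("top"); s=cam("scene"); print("tall lid top",onplane(t,(187.5/1.5,370/1.5),93),"scene",onplane(s,(628/1.5,357/1.5),93))
c=cam("wrist"); o=np.array([447,-307.5]); a=np.radians(21); ax=np.array([-np.cos(a),-np.sin(a)]); ay=np.array([np.sin(a),-np.cos(a)])
for n,p,z in(("tip",(255,16),16),("blunt",(255,187),20),("short",(140,105),65)):
    d=onplane(c,p,z)-o; print(n,(d@ax).round(1),(d@ay).round(1))
print(env.state()["qvel"].round(3))
```

```text
tall lid top [454.32871736 308.13164166] scene [455.05241467 312.03935589]
tip -78.4 49.2
blunt 77.4 49.3
short -3.0 -42.6
[-0.     0.001  0.     0.     0.001 -0.003]
```

All checks are inside tolerance, so I hand the job in.

```bash
python3 -c "
from cell import env
print(env.job_done()); print(env.state()['t'])"
```

```text
the job is handed in; nothing more can be done
None
the job is handed in; nothing more can be done
```

Both kits are made up and the job was handed in at about 31 s of the 109 s allowed; handing in gave no verdict.

**Potting kit:** The pot stands upright about 1 mm from the saucer's centre. The tall jar stands inside it. The wrist view taken right after its release shows it centred, and the top and scene cameras put its lid at about (454–455, 308–312) mm, against about (454, 310) for the pot.

**Sowing kit:** In the tray frame, the short jar is at about (-3, -43) mm inside the ring. The dibber lies flat in the long bay, its middle at about (0, 49) mm and in line with the tray.

**Bystanders:** In the last pictures the trowel, planter and seed bin looked unmoved, and the turquoise look-alike was left alone. I did not measure these positions again.

**Failures and disagreements:**
- The first move command was refused because rows need all seven numbers.
- Positions from the different cameras disagreed by up to about 4 mm, which is inside every tolerance.
- One wrist picture, taken while the arm was still settling, put the pot at y = 306 mm instead of 310–312, so I measured it again before setting the tall jar down.

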